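# Hook the lost bearing out from under the draining rack

## Task

A ball bearing has slid right under the draining rack, where a hand cannot get at it. Take the pull hook from the long-tool holder and use it to draw the bearing right out onto the open bench in front of the rack, without touching the bearing with the gripper while any of it is still under the rack. Then lay the hook flat on the bench clear of the rack, and set the bearing down gently, flat on the bars on top of the rack, without disturbing the other parts and tools.

Things in the scene. Friction and masses are not known exactly. Their poses are not given: they have to be found in the camera images.
- bearing: steel ball bearing, a flat ring 52 mm across, bore 25 mm, 15 mm high, about 130 g. Origin at the centre of its underside, z up; it lies flat. It starts on the bench under the rack, its centre 100 to 150 mm in from the mouth.
- rack: draining rack, fixed: welded steel frame 300 x 300 mm, 74 mm high, topped with 8 mm round bars 25 mm apart, on four 20 mm square legs. Origin on the bench under its middle, z up; its -x side is the mouth, x leads in. The three other sides have a 20 mm high stretcher along the bench. On top, the half next to the mouth is free; other parts stand on the far half (x > 0).
- rack_mouth (a point): middle of the rack's mouth, at bench height, x = -150 mm in the rack's frame. The opening is 260 mm wide between the legs and clear from the bench up to 56 mm.
- rack_free (a point): point on top of the bars (74 mm above the bench), in the middle of the free half: x = -75, y = 0 mm in the rack's frame.
- hook: pull hook, about 160 g: black square handle 120 x 24 x 24 mm, then a straight 8 mm steel rod 240 mm long with a bent end. Origin on the rod's axis where it leaves the handle, 12 mm above the bench as it lies; x along the rod to the bend (handle x = -120 to 0), z up. It starts pushed handle first into a bay of the holder: handle hidden inside, only the last 130 mm of rod and the bent end out.
- hook_end (a point): the bend, on the rod's axis 240 mm ahead of the hook's origin. From here a leg 50 mm long goes to the hook's -y side, sloping down until it touches the bench (axis 4 mm above it) and leaning 4 mm back, then a 12 mm return towards the handle. Held by the rod near here the hook is too short to reach the bearing.
- hook_crook (a point): where the centre of the 52 mm bearing comes to lie when caught in the bent end: 208 mm ahead of the hook's origin and 31 mm to its -y side.
- holder: long-tool holder, fixed: three steel channels side by side, 75 mm apart, 240 mm long, 46 mm high, each 42 mm wide and high inside, open downwards (the tools in them lie on the bench), closed at the back. Origin on the bench under its middle; its +x side (x = +120 mm) is the mouth, tools are drawn out along +x. Which bay holds which tool varies.
- prybar: short pry bar lying in another bay of the holder, 30 mm of its black handle (26 x 26 mm) standing out; a bystander. Origin 110 mm inside the mouth, x out of the mouth.
- driver: screwdriver lying in the remaining bay of the holder, 30 mm of its wooden handle (30 x 30 mm) standing out; a bystander. Origin 110 mm inside the mouth, x out of the mouth.
- block: pump cylinder block with nine bores, 76 mm diameter, 55 mm high, 1.2 kg, standing on top of the rack; a bystander. Origin at the centre of its underside.
- valve_plate: steel valve plate, a disc 74 mm diameter, 10 mm thick, with two kidney slots, lying on top of the rack; a bystander. Origin at the centre of its underside.
Not all that is in view belongs to the job. What is shaped like the bearing but green or pink is not meant.

How it is judged:
By the outcome, as a careful person would: the job done as asked, in the order asked, and still so for the second after the job is handed in, with the robot touching nothing.
It also fails if it takes over 72 s, if anything falls off the work surface, if the arm or the gripper's body presses on something with over 40 N, if the wrist force passes 120 N, or if a joint passes its speed limit or range.

## Robot

A 7-joint arm with a two-finger parallel gripper is mounted at the origin on the work surface. World frame = base frame: x ahead of the robot, y to its left, z up, the work surface at z = 0. Lengths are in m, angles in rad, forces in N, time in s.
With the tool pointing down it reaches from about 0.425 to 0.925 m from the base axis. Payload 6.8 kg.
Tool frame: the origin (TCP) lies midway between the tips of the shut fingers; the grasp point (between the pads) lies 19 mm behind it; z points along the fingers, y is the line along which they close (so a half turn about z gives the same grasp; the last joint's range is limited). The gripper opens to 85 mm and grips with 20 to 120 N. Pads are 22 mm wide; open, the fingers measure 114 mm over their backs; the gripper's body (76 mm by 85 mm) begins 54 mm behind the grasp point. The pads swing forward as they close: fully open they stand 13 mm farther back than shut.
Start: joints at [1.174, 0.477, 0.022, 1.555, -0.011, 1.109, -0.083], TCP at [0.192, -0.647, 0.194] pointing down, gripper open.
Joint ranges: [-2.96, 2.96], [-0.34, 2.1], [-1.41, 1.46], [0.24, 2.44], [-1.37, 4.51], [0.17, 1.92], [-2.96, 2.96]. Speed limits (rad/s): [2.39, 2.39, 3.14, 3.14, 3.14, 3.14, 3.14].

## Interface

Orientations are given as a unit quaternion [w, x, y, z].
In Python, from station import bot gives the robot as it stands.
- The arm moves only by the tool jog_arm, never from a script. Its argument "rows" is a list of rows, each an object of numbers: "fingers": the finger opening in mm, from 0 to 85.4; "x", "y", "z": the shift along the tool's x, y, z in mm; "ax", "ay", "az": the turn, a rotation vector about the tool's x, y, z in degrees. A call has exactly 8 rows; each row shifts and turns the commanded pose from where the row before left it, along the tool's axes as they then stand; what a row does not reach is not made up. A row lasts 1/10 s, in which the tool goes at most 50 mm and 8.59 degrees, less where a joint would pass 70% of its speed; a pose out of reach is approached as far as the arm can. A call with a gripper value outside its range is refused whole. The fingers move at their own pace and stop on an object; "force" is the grip in N (left out, the last holds). Time passes only in rows, so rows that do not move let the fingers close, or fill a call up. It gives the time, the measured TCP pose, the force, the opening and the grip force at its end, in the units of the state.
- bot.get_obs(): the state, without advancing time (a new reading comes with each control period).
- bot.read_camera(name): name is "scene" or "top"; returns a dict with "pixels" (384x512x3 uint8, red, green, blue), "vertical_fov" (degrees; the focal length in pixels is half the picture's height over the tangent of half this angle, whatever the lens; pixels are square), "cx", "cy" (the principal point, pixels), "world_from_camera" (4x4, takes a point from camera to world coordinates). Camera axes: x right, y down, z forward; pixel columns grow to the right and rows downward; lengths in m; the calibration is good to about 2 mm. A picture is of the moment at which its call begins. There is no depth.
- bot.hand_in(): hands the job in; it is judged then, once.
The state is a dict: "t": time; "q": joint angles; "joint_vel": joint speeds; "joint_torque": joint torques, N m; "eef_pos": TCP position; "tool_rot": TCP orientation; "contact_force": force on the tool from outside, world axes, zero at the start; "torque": the same for the moment, N m; "gripper_width": opening from 0.0 (shut) to 1.0 (fully open); "grasp_force": force on a finger pad.
Only numpy, scipy, OpenCV 4.12 (cv2) and the standard library are available. Lean on these libraries where they do the work, as an engineer would, in place of code of your own. Each camera call takes 0.05 s, during which the arm holds its last target. There are 200 camera calls.

## Working session

There is one attempt and no reset: what is moved stays moved. The work goes in short steps, Python scripts to look and compute and a tool call to move; the robot and the scene stay as the last step left them, time stands still between calls to the robot, and variables do not carry over. Pictures are saved under pics/ and viewed, at most 10 in all, crops included, and the job is handed in when it is done.

Besides the shell and the picture viewer there is one more tool, called as name(argument=value, ...), one argument or row to a line, values as JSON. jog_arm: Moves the arm, as the interface text tells. Its arguments: {"type":"object","properties":{"rows":{"type":"array","items":{"type":"object","properties":{"fingers":{"type":"number"},"x":{"type":"number"},"y":{"type":"number"},"z":{"type":"number"},"ax":{"type":"number"},"ay":{"type":"number"},"az":{"type":"number"}}}},"force":{"type":"number"}},"required":["rows"]}

```bash
mkdir -p pics; ls; cat > h.py <<'E'
import numpy as np, cv2
from scipy.spatial.transform import Rotation as R
from station import bot
def cam(n,f=None):
    c=bot.read_camera(n)
    if f: cv2.imwrite('pics/'+f,c['pixels'][:,:,::-1])
    return c
def foc(c): return c['pixels'].shape[0]/2/np.tan(np.radians(c['vertical_fov'])/2)
def unproj(c,u,v,z):
    f=foc(c);T=np.array(c['world_from_camera']);d=T[:3,:3]@np.array([(u-c['cx'])/f,(v-c['cy'])/f,1]);o=T[:3,3]
    return o+d*(z-o[2])/d[2]
def proj(c,p):
    T=np.array(c['world_from_camera']);q=T[:3,:3].T@(np.array(p)-T[:3,3]);f=foc(c)
    return np.array([c['cx']+f*q[0]/q[2],c['cy']+f*q[1]/q[2]])
E
python3 - <<'E'
from h import *
a=cam('scene','s1.png');b=cam('top','t1.png')
for c in(a,b):print(c['vertical_fov'],c['cx'],c['cy'],np.round(c['world_from_camera'],3))
x=np.hstack([a['pixels'],b['pixels']])
o=bot.get_obs();print(o)
for n,c in(('s1b',a),('t1b',b)):cv2.imwrite(f'pics/{n}.png',cv2.resize(c['pixels'][:,:,::-1],(800,600),interpolation=cv2.INTER_CUBIC))
E
```

```text
pics
56.464026885639235 250.61090650544165 189.55643513777449 [[-0.608  0.621 -0.495  1.027]
 [ 0.794  0.464 -0.393  0.338]
 [-0.014 -0.632 -0.775  0.795]
 [ 0.     0.     0.     1.   ]]
49.9754637696105 260.0170397515461 194.7817738183426 [[-0.006 -0.99   0.141  0.387]
 [-1.     0.008  0.016 -0.05 ]
 [-0.017 -0.141 -0.99   1.372]
 [ 0.     0.     0.     1.   ]]
{'t': 0.1, 'q': array([ 1.17386898,  0.4777398 ,  0.0223384 ,  1.55632982, -0.01150985,
        1.10932521, -0.08310954]), 'joint_vel': array([ 0.0015808 , -0.00233687, -0.0001943 , -0.00147362, -0.00135699,
       -0.00115409,  0.00121979]), 'joint_torque': array([ 4.52233493e-03, -5.97757065e+01,  1.61377430e+00, -2.81951952e+01,
        1.28706009e-02,  5.10199461e-03,  3.31428487e-05]), 'eef_pos': array([ 0.19208044, -0.64647252,  0.19301754]), 'tool_rot': array([-8.18490462e-04,  9.89589381e-01,  1.43917187e-01, -1.75478459e-04]), 'contact_force': array([-1.27330833,  0.20662095, -0.8263087 ]), 'torque': array([-0.04034017, -0.02039894,  0.01519935]), 'grasp_force': 0.0, 'gripper_width': 0.9999221511915561}
```

View pics/s1b.png

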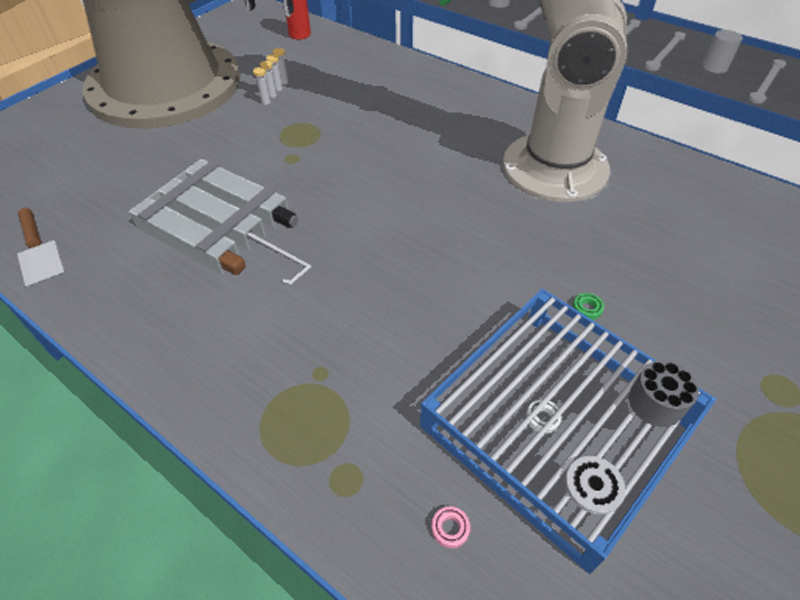

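View pics/t1b.png

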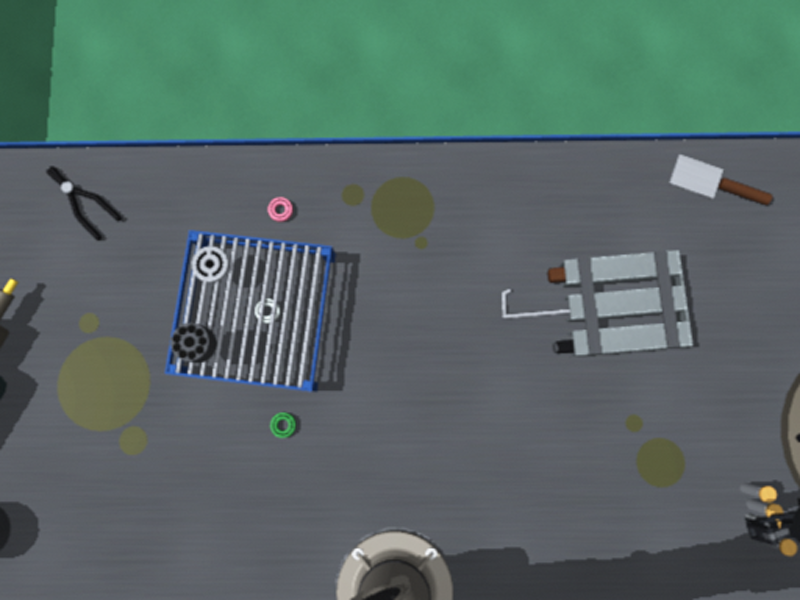

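Both views agree. In the top view (800×600 scale), the rack corners are (190,232), (332,247), (313,390) and (167,374), with the mouth facing right towards the holder. The bearing is at (267,310). The hook sits in the middle bay, with its bend at (504,317) and leg tip at (505,291). The driver is in the upper bay and the pry bar in the lower one.

```bash
python3 - <<'E'
from h import *
c=cam('top')
P=lambda u,v,z:np.round(unproj(c,u*.64,v*.64,z),4)
k=[P(*p,.074) for p in((190,232),(332,247),(313,390),(167,374))]
print('rack',k,sum(k)/4,[np.linalg.norm(k[i]-k[i-1]) for i in range(4)])
for n,a in dict(bear=(267,310,.015),bend=(505,317,.012),rodmouth=(568,312,.012),legtip=(505,291,.004),drv=(550,274,.015),pry=(555,347,.013),h1=(565,262,.046),h2=(575,355,.046),h3=(692,346,.046),h4=(679,251,.046),plate=(209,264,.084),block=(193,343,.129)).items():print(n,P(*a))
# detailed crops
im=c['pixels'][:,:,::-1]
A=cv2.resize(im[135:260,100:225],(600,600),interpolation=cv2.INTER_CUBIC)
B=cv2.resize(im[150:240,310:450],(800,514),interpolation=cv2.INTER_CUBIC)
cv2.imwrite('pics/a.png',A);cv2.imwrite('pics/b.png',B)
E
```

```text
rack [array([0.7281, 0.4201, 0.074 ]), array([0.6933, 0.1233, 0.074 ]), array([0.4003, 0.1583, 0.074 ]), array([0.4341, 0.4544, 0.074 ])] [0.56395  0.289025 0.074   ] [np.float64(0.29599407088656354), np.float64(0.29883319762034466), np.float64(0.2950830391601659), np.float64(0.29802290180454255)]
bear [0.5709 0.2688 0.015 ]
bend [ 0.5524 -0.2382  0.012 ]
rodmouth [ 0.562  -0.3719  0.012 ]
legtip [ 0.6096 -0.2409  0.004 ]
drv [ 0.6438 -0.3362  0.015 ]
pry [ 0.4878 -0.3414  0.013 ]
h1 [ 0.6632 -0.3619  0.046 ]
h2 [ 0.4687 -0.3745  0.046 ]
h3 [ 0.4855 -0.6139  0.046 ]
h4 [ 0.6845 -0.6004  0.046 ]
plate [0.6577 0.3744 0.084 ]
block [0.4918 0.3849 0.129 ]
```

View pics/a.png

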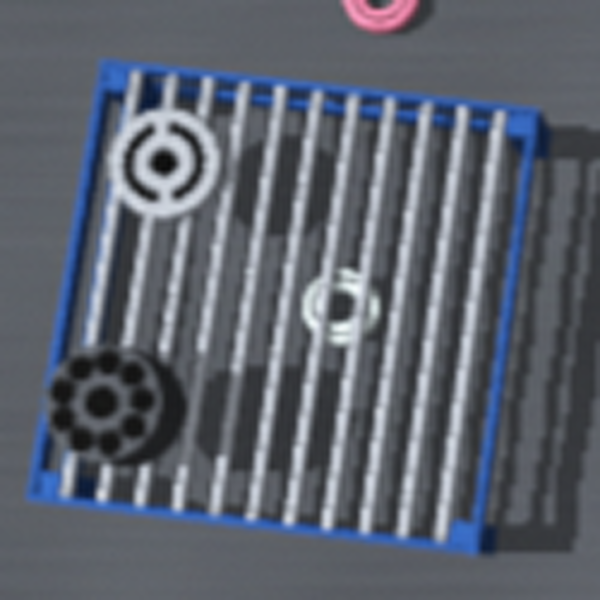

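View pics/b.png

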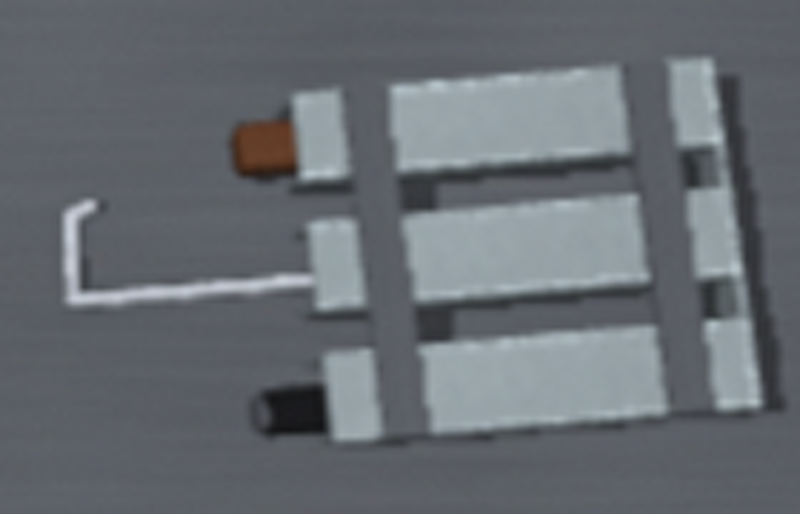

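Checks against the given sizes hold: the rack measures 0.296 to 0.299 m per side, 130 mm of rod is out, and the bearing is 130 mm in from the mouth. Next is a planner that prints tool-frame rows.

```bash
cat > plan.py <<'E'
from h import *
def Rdown(yaw):  # tool z down, tool x at world yaw (deg)
    y=np.radians(yaw);x=np.array([np.cos(y),np.sin(y),0]);z=np.array([0,0,-1.])
    return R.from_matrix(np.c_[x,np.cross(z,x),z])
def pose():
    o=bot.get_obs();q=o['tool_rot'];return o,np.array(o['eef_pos']),R.from_quat([q[1],q[2],q[3],q[0]])
def plan(legs,p=None,r=None):
    """legs: (xyz,yaw,n rows); prints rows rounded to 1 mm / 0.1 deg"""
    if p is None:o,p,r=pose()
    out=[]
    for t,yaw,n in legs:
        t=np.array(t,float);p0=p.copy();r0=r;rv=(r.inv()*Rdown(yaw)).as_rotvec()
        for i in range(1,n+1):
            s=(1-np.cos(np.pi*i/n))/2 if n>3 else i/n
            d=np.round(r.inv().apply(p0+(t-p0)*s-p)*1000,0 if n>1 else 1)
            w=np.round(np.degrees((r.inv()*(r0*R.from_rotvec(rv*i/n))).as_rotvec()),1)
            p=p+r.apply(d/1000);r=r*R.from_rotvec(np.radians(w))
            out.append((*d,*w));print(i,[float(a) for a in d],[float(a) for a in w],'n%.0f'%np.linalg.norm(d))
    print('end',np.round(p,4));return p,r
E
python3 - <<'E'
from plan import *
c=cam('top');b=unproj(c,322.6,202.3,.012);m=unproj(c,364.25,199,.012);print(b,m,np.degrees(np.arctan2(*(b-m)[1::-1])))
o,p,r=pose();print(p,r.as_matrix()[:,0])
g=b-.065*np.array([-.077,.997,0]);print(g)
plan([((g[0],g[1],.08),94.4,16)])
E
```

```text
[ 0.55430796 -0.23629051  0.012     ] [ 0.56428154 -0.3744164   0.012     ] 94.12995674354744
[ 0.19212071 -0.64665478  0.19328305] [ 9.58583619e-01  2.84811241e-01 -5.17501131e-05]
[ 0.55931296 -0.30109551  0.012     ]
1 [4.0, -2.0, 1.0] [-0.0, -0.0, -4.9] n5
2 [14.0, -5.0, 3.0] [-0.0, -0.0, -4.8] n15
3 [22.0, -7.0, 6.0] [-0.0, -0.0, -4.9] n24
4 [31.0, -7.0, 7.0] [-0.0, -0.0, -4.9] n33
5 [38.0, -5.0, 8.0] [-0.0, -0.0, -4.8] n39
6 [43.0, -2.0, 10.0] [-0.0, -0.0, -4.9] n44
7 [47.0, 3.0, 11.0] [-0.0, -0.0, -4.9] n48
8 [49.0, 6.0, 11.0] [-0.0, -0.0, -4.8] n51
9 [48.0, 10.0, 11.0] [-0.0, -0.0, -4.9] n50
10 [45.0, 14.0, 10.0] [-0.0, -0.0, -4.9] n48
11 [41.0, 17.0, 10.0] [-0.0, -0.0, -4.8] n45
12 [34.0, 17.0, 9.0] [-0.0, -0.0, -4.9] n39
13 [27.0, 16.0, 7.0] [-0.0, -0.1, -4.9] n32
14 [18.0, 14.0, 5.0] [-0.0, 0.0, -4.8] n23
15 [11.0, 10.0, 3.0] [-0.0, 0.0, -4.9] n15
16 [3.0, 3.0, 1.0] [-0.0, 0.0, -4.9] n4
end [ 0.5592 -0.3015  0.0805]
```

jog_arm(
  rows=[
    {"x": 4,"y": -2,"z": 1,"az": -4.9,"fingers": 45},
    {"x": 14,"y": -5,"z": 3,"az": -4.8,"fingers": 45},
    {"x": 22,"y": -7,"z": 6,"az": -4.9,"fingers": 45},
    {"x": 31,"y": -7,"z": 7,"az": -4.9,"fingers": 45},
    {"x": 38,"y": -5,"z": 8,"az": -4.8,"fingers": 45},
    {"x": 43,"y": -2,"z": 10,"az": -4.9,"fingers": 45},
    {"x": 47,"y": 3,"z": 11,"az": -4.9,"fingers": 45},
    {"x": 49,"y": 6,"z": 11,"az": -4.8,"fingers": 45},
  ],
)

```text
invalid input
```

jog_arm(
  rows=[
    {"x": 48,"y": 10,"z": 11,"az": -4.9,"fingers": 45},
    {"x": 45,"y": 14,"z": 10,"az": -4.9,"fingers": 45},
    {"x": 41,"y": 17,"z": 10,"az": -4.8,"fingers": 45},
    {"x": 34,"y": 17,"z": 9,"az": -4.9,"fingers": 45},
    {"x": 27,"y": 16,"z": 7,"az": -4.9,"fingers": 45},
    {"x": 18,"y": 14,"z": 5,"az": -4.8,"fingers": 45},
    {"x": 11,"y": 10,"z": 3,"az": -4.9,"fingers": 45},
    {"x": 3,"y": 3,"z": 1,"az": -4.9,"fingers": 45},
  ],
)

```text
invalid input
```

```bash
python3 - <<'E'
from plan import *
plan([((.5593,-.3011,.003),94.2,4)])
E
```

```text
1 [66.0, -33.0, 28.0] [-0.0, -0.0, -19.4] n79
2 [177.0, -23.0, 67.0] [-0.0, -0.0, -19.4] n191
3 [174.0, 38.0, 68.0] [-0.0, -0.0, -19.4] n191
4 [63.0, 38.0, 28.0] [-0.0, -0.1, -19.5] n79
end [ 0.5591 -0.3012  0.0025]
```

Both calls were refused, so I'll send every key in each row.

jog_arm(
  rows=[
    {"x": 4,"y": -2,"z": 1,"ax": 0,"ay": 0,"az": -4.9,"fingers": 45},
    {"x": 14,"y": -5,"z": 3,"ax": 0,"ay": 0,"az": -4.8,"fingers": 45},
    {"x": 22,"y": -7,"z": 6,"ax": 0,"ay": 0,"az": -4.9,"fingers": 45},
    {"x": 31,"y": -7,"z": 7,"ax": 0,"ay": 0,"az": -4.9,"fingers": 45},
    {"x": 38,"y": -5,"z": 8,"ax": 0,"ay": 0,"az": -4.8,"fingers": 45},
    {"x": 43,"y": -2,"z": 10,"ax": 0,"ay": 0,"az": -4.9,"fingers": 45},
    {"x": 47,"y": 3,"z": 11,"ax": 0,"ay": 0,"az": -4.9,"fingers": 45},
    {"x": 49,"y": 6,"z": 11,"ax": 0,"ay": 0,"az": -4.8,"fingers": 45},
  ],
  force=60,
)

```text
t: 1.0
eef_pos: [0.3763, -0.474, 0.1367]
tool_rot: [0.0, 0.885, 0.466, -0.0]
contact_force: [0.3, -0.6, -0.4]
gripper_width: 0.531
grasp_force: 0.0
```

jog_arm(
  rows=[
    {"x": 48,"y": 10,"z": 11,"ax": 0,"ay": 0,"az": -4.9,"fingers": 45},
    {"x": 45,"y": 14,"z": 10,"ax": 0,"ay": 0,"az": -4.9,"fingers": 45},
    {"x": 41,"y": 17,"z": 10,"ax": 0,"ay": 0,"az": -4.8,"fingers": 45},
    {"x": 34,"y": 17,"z": 9,"ax": 0,"ay": 0,"az": -4.9,"fingers": 45},
    {"x": 27,"y": 16,"z": 7,"ax": 0,"ay": 0,"az": -4.9,"fingers": 45},
    {"x": 18,"y": 14,"z": 5,"ax": 0,"ay": 0,"az": -4.8,"fingers": 45},
    {"x": 11,"y": 10,"z": 3,"ax": 0,"ay": 0,"az": -4.9,"fingers": 45},
    {"x": 3,"y": 3,"z": 1,"ax": 0,"ay": 0,"az": -4.9,"fingers": 45},
  ],
  force=60,
)

```text
t: 1.8
eef_pos: [0.5604, -0.3, 0.0805]
tool_rot: [-0.0, 0.677, 0.736, 0.001]
contact_force: [-0.2, -0.7, -0.8]
gripper_width: 0.528
grasp_force: 0.0
```

```bash
python3 - <<'E'
from plan import *
plan([((.5593,-.3011,.003),94.2,4)])
E
```

```text
1 [-0.0, -0.0, 11.0] [0.0, -0.0, 0.2] n11
2 [-1.0, -1.0, 28.0] [0.0, -0.0, 0.1] n28
3 [0.0, -0.0, 27.0] [0.0, -0.1, 0.2] n27
4 [-0.0, -0.0, 12.0] [0.0, 0.0, 0.1] n12
end [ 0.5595 -0.3009  0.0025]
```

jog_arm(
  rows=[
    {"x": 0,"y": 0,"z": 11,"ax": 0,"ay": 0,"az": 0.3,"fingers": 45},
    {"x": -1,"y": -1,"z": 28,"ax": 0,"ay": 0,"az": 0.3,"fingers": 45},
    {"x": 0,"y": 0,"z": 27,"ax": 0,"ay": 0,"az": 0,"fingers": 45},
    {"x": 0,"y": 0,"z": 11,"ax": 0,"ay": 0,"az": 0,"fingers": 45},
    {"x": 0,"y": 0,"z": 0,"ax": 0,"ay": 0,"az": 0,"fingers": 0},
    {"x": 0,"y": 0,"z": 0,"ax": 0,"ay": 0,"az": 0,"fingers": 0},
    {"x": 0,"y": 0,"z": 0,"ax": 0,"ay": 0,"az": 0,"fingers": 0},
    {"x": 0,"y": 0,"z": 0,"ax": 0,"ay": 0,"az": 0,"fingers": 0},
  ],
  force=60,
)

```text
t: 2.6
eef_pos: [0.5588, -0.3041, 0.0054]
tool_rot: [0.001, 0.683, 0.73, 0.0]
contact_force: [0.3, -0.3, 0.5]
gripper_width: 0.003
grasp_force: 0.0
```

The fingers closed to about 0 with no rod between them, so I need to look.

```bash
python3 - <<'E'
from plan import *
a=cam('scene');b=cam('top');o,p,r=pose();print(p,o['gripper_width'],o['grasp_force'])
A=cv2.resize(a['pixels'][80:230,60:260,::-1],(533,400),interpolation=cv2.INTER_CUBIC)
B=cv2.resize(b['pixels'][150:250,300:450,::-1],(600,400),interpolation=cv2.INTER_CUBIC)
cv2.imwrite('pics/c.png',cv2.resize(np.hstack([A[:,:400],B[:,:400]]),(800,400)))
print(proj(a,p),proj(b,p))
E
```

```text
[ 0.55847793 -0.30394969  0.0049981 ] 0.0008821171803773106 0.0
[180.91061605 160.14170257] [342.61964934 201.16376431]
```

View pics/c.png

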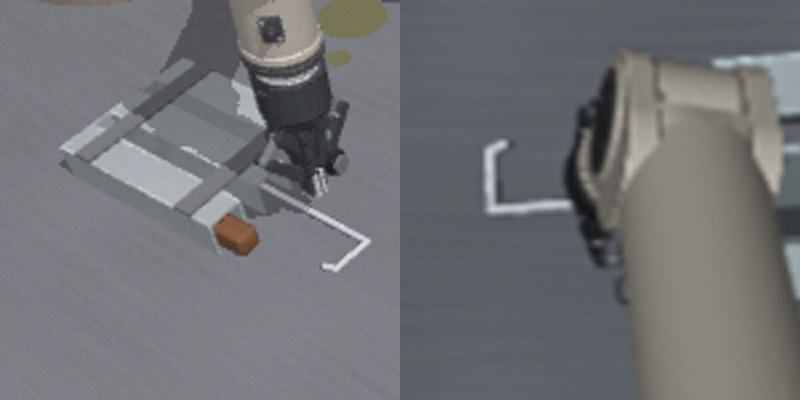

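```bash
python3 - <<'E'
from plan import *
a=cam('scene');o,p,r=pose();print(p)
for d in((0,0,0),(0,0,.01),(0,0,.02),(0,0,.03),(-.01,0,0),(-.02,0,0),(-.03,0,0),(0,-.02,0)):print(d,np.round(proj(a,p+d),1))
for u,v in((370,240),(318,207),(265,185)):print(unproj(a,60+u/2.665,80+v/2.665,.012))
im=a['pixels'][125:185,150:210,::-1]
cv2.imwrite('pics/d.png',cv2.resize(im,(600,600),interpolation=cv2.INTER_CUBIC))
E
```

```text
[ 0.55835192 -0.30390339  0.00482273]
(0, 0, 0) [181.  160.2]
(0, 0, 0.01) [180.4 157.9]
(0, 0, 0.02) [179.9 155.6]
(0, 0, 0.03) [179.3 153.2]
(-0.01, 0, 0) [183.2 158.3]
(-0.02, 0, 0) [185.5 156.4]
(-0.03, 0, 0) [187.8 154.6]
(0, -0.02, 0) [176.3 157.4]
[ 0.56001264 -0.22672707  0.012     ]
[ 0.5580275 -0.3095425  0.012    ]
[ 0.56952482 -0.3850619   0.012     ]
```

View pics/d.png

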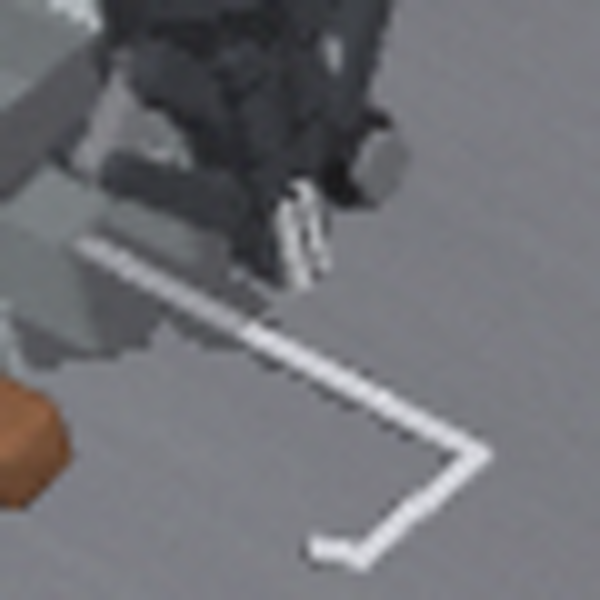

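The fingertips are at px (180,154). The reported TCP projects to (181,160), so the tips look about 25 mm higher than reported, at the same xy. That puts them above the rod. I'll open the fingers and feel downward in small steps.

jog_arm(
  rows=[
    {"x": 0,"y": 0,"z": 0,"ax": 0,"ay": 0,"az": 0,"fingers": 45},
    {"x": 0,"y": 0,"z": 0,"ax": 0,"ay": 0,"az": 0,"fingers": 45},
    {"x": 0,"y": 0,"z": 0,"ax": 0,"ay": 0,"az": 0,"fingers": 45},
    {"x": 0,"y": 0,"z": 2,"ax": 0,"ay": 0,"az": 0,"fingers": 45},
    {"x": 0,"y": 0,"z": 2,"ax": 0,"ay": 0,"az": 0,"fingers": 45},
    {"x": 0,"y": 0,"z": 2,"ax": 0,"ay": 0,"az": 0,"fingers": 45},
    {"x": 0,"y": 0,"z": 2,"ax": 0,"ay": 0,"az": 0,"fingers": 45},
    {"x": 0,"y": 0,"z": 2,"ax": 0,"ay": 0,"az": 0,"fingers": 45},
  ],
  force=60,
)

```text
t: 3.55
eef_pos: [0.5578, -0.3036, -0.0062]
tool_rot: [-0.0, 0.683, 0.73, -0.0]
contact_force: [-0.7, -0.6, -0.1]
gripper_width: 0.53
grasp_force: 0.0
```

jog_arm(
  rows=[
    {"x": 0,"y": 0,"z": 2,"ax": 0,"ay": 0,"az": 0,"fingers": 30},
    {"x": 0,"y": 0,"z": 2,"ax": 0,"ay": 0,"az": 0,"fingers": 30},
    {"x": 0,"y": 0,"z": 2,"ax": 0,"ay": 0,"az": 0,"fingers": 30},
    {"x": 0,"y": 0,"z": 1,"ax": 0,"ay": 0,"az": 0,"fingers": 30},
    {"x": 0,"y": 0,"z": 1,"ax": 0,"ay": 0,"az": 0,"fingers": 30},
    {"x": 0,"y": 0,"z": 1,"ax": 0,"ay": 0,"az": 0,"fingers": 30},
    {"x": 0,"y": 0,"z": 0,"ax": 0,"ay": 0,"az": 0,"fingers": 30},
    {"x": 0,"y": 0,"z": 0,"ax": 0,"ay": 0,"az": 0,"fingers": 30},
  ],
  force=60,
)

```text
t: 4.35
eef_pos: [0.558, -0.3037, -0.0149]
tool_rot: [0.0, 0.683, 0.73, 0.0]
contact_force: [-0.3, 0.4, -0.8]
gripper_width: 0.355
grasp_force: 0.0
```

jog_arm(
  rows=[
    {"x": 0,"y": 0,"z": 1,"ax": 0,"ay": 0,"az": 0,"fingers": 30},
    {"x": 0,"y": 0,"z": 1,"ax": 0,"ay": 0,"az": 0,"fingers": 30},
    {"x": 0,"y": 0,"z": 1,"ax": 0,"ay": 0,"az": 0,"fingers": 0},
    {"x": 0,"y": 0,"z": 1,"ax": 0,"ay": 0,"az": 0,"fingers": 0},
    {"x": 0,"y": 0,"z": 0,"ax": 0,"ay": 0,"az": 0,"fingers": 0},
    {"x": 0,"y": 0,"z": 0,"ax": 0,"ay": 0,"az": 0,"fingers": 0},
    {"x": 0,"y": 0,"z": 0,"ax": 0,"ay": 0,"az": 0,"fingers": 0},
    {"x": 0,"y": 0,"z": 0,"ax": 0,"ay": 0,"az": 0,"fingers": 0},
  ],
  force=60,
)

```text
t: 5.15
eef_pos: [0.558, -0.3037, -0.0188]
tool_rot: [0.0, 0.683, 0.73, 0.0]
contact_force: [-0.1, -0.7, -0.2]
gripper_width: 0.001
grasp_force: 0.0
```

```bash
python3 - <<'E'
from plan import *
a=cam('scene');b=cam('top');o,p,r=pose();print(p,proj(a,p))
im=a['pixels'][115:185,145:215,::-1]
A=cv2.resize(im,(490,490),interpolation=cv2.INTER_CUBIC)
B=cv2.resize(b['pixels'][150:260,310:380,::-1],(310,490),interpolation=cv2.INTER_CUBIC)
cv2.imwrite('pics/e.png',np.hstack([A,B]))
E
```

```text
[ 0.55796308 -0.30370213 -0.0188508 ] [182.34748217 165.39884412]
```

View pics/e.png

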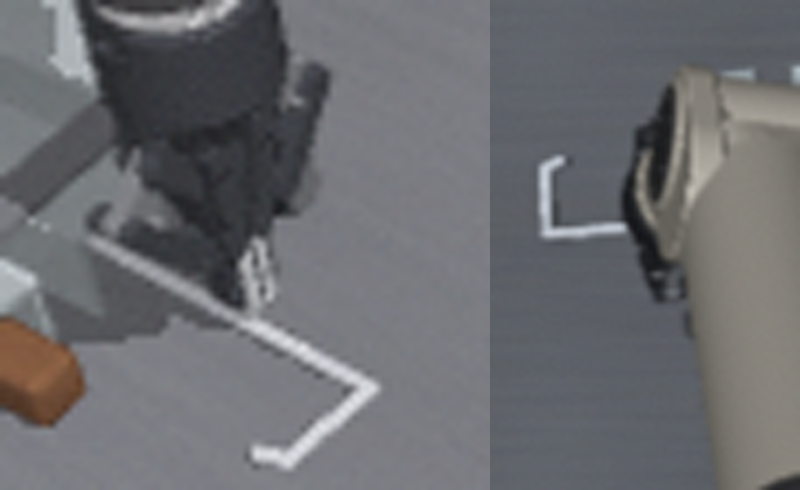

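The tips at px (181.4,159.6) are still just above the rod line, which passes through (181.4,161.4). The rod also shows a bias of about 2.5 px in the scene view, so the true tip height is about 17 mm, meaning the z reading is roughly 36 mm low. I'll go on feeling downward.

jog_arm(
  rows=[
    {"x": 0,"y": 0,"z": 0,"ax": 0,"ay": 0,"az": 0,"fingers": 32},
    {"x": 0,"y": 0,"z": 0,"ax": 0,"ay": 0,"az": 0,"fingers": 32},
    {"x": 0,"y": 0,"z": 2,"ax": 0,"ay": 0,"az": 0,"fingers": 32},
    {"x": 0,"y": 0,"z": 2,"ax": 0,"ay": 0,"az": 0,"fingers": 32},
    {"x": 0,"y": 0,"z": 2,"ax": 0,"ay": 0,"az": 0,"fingers": 32},
    {"x": 0,"y": 0,"z": 2,"ax": 0,"ay": 0,"az": 0,"fingers": 32},
    {"x": 0,"y": 0,"z": 2,"ax": 0,"ay": 0,"az": 0,"fingers": 32},
    {"x": 0,"y": 0,"z": 0,"ax": 0,"ay": 0,"az": 0,"fingers": 32},
  ],
  force=60,
)

```text
t: 6.05
eef_pos: [0.5577, -0.3036, -0.0293]
tool_rot: [-0.0, 0.683, 0.73, -0.0]
contact_force: [1.2, -0.6, -0.2]
gripper_width: 0.374
grasp_force: 0.0
```

jog_arm(
  rows=[
    {"x": 0,"y": 0,"z": 0,"ax": 0,"ay": 0,"az": 0,"fingers": 0},
    {"x": 0,"y": 0,"z": 0,"ax": 0,"ay": 0,"az": 0,"fingers": 0},
    {"x": 0,"y": 0,"z": 0,"ax": 0,"ay": 0,"az": 0,"fingers": 0},
    {"x": 0,"y": 0,"z": 0,"ax": 0,"ay": 0,"az": 0,"fingers": 0},
    {"x": 0,"y": 0,"z": 0,"ax": 0,"ay": 0,"az": 0,"fingers": 0},
    {"x": 0,"y": 0,"z": 0,"ax": 0,"ay": 0,"az": 0,"fingers": 0},
    {"x": 0,"y": 0,"z": 0,"ax": 0,"ay": 0,"az": 0,"fingers": 0},
    {"x": 0,"y": 0,"z": 0,"ax": 0,"ay": 0,"az": 0,"fingers": 0},
  ],
  force=60,
)

```text
t: 6.85
eef_pos: [0.5593, -0.3039, -0.027]
tool_rot: [0.001, 0.683, 0.73, 0.0]
contact_force: [-1.6, 2.0, 11.1]
gripper_width: -0.003
grasp_force: 5.8
```

```bash
python3 - <<'E'
from plan import *
a=cam('scene');o,p,r=pose();print(p,o['contact_force'],o['torque'],proj(a,p))
g=a['pixels'].mean(2).astype(int)
print('    ',*range(164,201))
for v in range(142,174):print(v,' '.join('%3d'%x for x in g[v,164:201]))
E
```

```text
[ 0.55928098 -0.3039053  -0.02696911] [-1.90444655  2.48841093 11.68057787] [0.23316428 0.45476669 0.01093885] [182.42533801 167.38913014]
     164 165 166 167 168 169 170 171 172 173 174 175 176 177 178 179 180 181 182 183 184 185 186 187 188 189 190 191 192 193 194 195 196 197 198 199 200
142 130  77  63  67  60  58  58  60  57  57  43  50  58  47  57  52  45  51  55  61  58  62  60  58  86 101 116 126 124 124 122 123 125 124 127 127 124
143 131  76  54  57  53  56  60  58  59  57  46  42  40  59  60  54  48  54  56  60  60  64  65  59  96  98 121 123 126 125 126 125 124 122 125 125 124
144 130 110  68  52  40  47  52  56  54  60  50  48  55  57  59  52  50  49  60  53  57  61  62  67 100 113 122 123 124 126 127 124 124 124 124 124 122
145 125 108 107 105  84  46  42  46  53  55  55  46  58  61  58  58  49  50  46  59  42  53  59  75 117 122 123 123 121 124 124 126 126 127 124 123 123
146 115 110 108 107  99  77  47  45  46  42  44  42  50  59  62  60  52  62  55  58  79 116 119 121 126 125 122 124 120 124 122 125 125 125 126 126 125
147 108 107 108 107 104  86  64  44  45  42  46 
[... 3355 characters left out ...]
 127 126 123 124 126 125 127 126 127 127 126 126 126 125 125 124 114 127 162 205 212 211 142
170 129 128 128 131 131 129 131 130 130 130 129 128 129 127 126 127 126 126 126 124 125 127 128 126 127 126 127 125 125 126 124 116 198 214 209 179 132
171 128 128 126 125 129 129 129 129 129 129 129 127 128 127 127 127 127 127 127 124 127 126 127 127 127 127 126 125 124 126 116 196 214 209 162 130 125
172 129 128 128 127 126 129 129 128 129 131 130 127 129 128 124 128 127 127 128 125 126 126 125 125 126 127 127 126 126 124 200 215 207 153 127 123 126
173 128 129 128 127 127 127 125 127 130 129 127 128 128 129 128 128 127 126 128 127 125 127 127 126 125 126 127 128 134 201 215 203 148 126 128 125 126
```

The fingers hide the rod at columns 175–180 and end right at its line, and there is 11 N upward. So the shut tips are sitting on top of the rod at z ≈ 16 mm, which puts the reading about 43 mm low. I'll open, go 11 mm lower and close.

jog_arm(
  rows=[
    {"x": 0,"y": 0,"z": -2,"ax": 0,"ay": 0,"az": 0,"fingers": 32},
    {"x": 0,"y": 0,"z": 0,"ax": 0,"ay": 0,"az": 0,"fingers": 32},
    {"x": 0,"y": 0,"z": 0,"ax": 0,"ay": 0,"az": 0,"fingers": 32},
    {"x": 0,"y": 0,"z": 3,"ax": 0,"ay": 0,"az": 0,"fingers": 32},
    {"x": 0,"y": 0,"z": 3,"ax": 0,"ay": 0,"az": 0,"fingers": 32},
    {"x": 0,"y": 0,"z": 3,"ax": 0,"ay": 0,"az": 0,"fingers": 32},
    {"x": 0,"y": 0,"z": 2,"ax": 0,"ay": 0,"az": 0,"fingers": 32},
    {"x": 0,"y": 0,"z": 2,"ax": 0,"ay": 0,"az": 0,"fingers": 32},
  ],
  force=60,
)

```text
t: 7.7
eef_pos: [0.5576, -0.3036, -0.038]
tool_rot: [-0.0, 0.683, 0.73, -0.001]
contact_force: [-11.6, 5.3, 36.0]
gripper_width: 0.379
grasp_force: 18.0
```

jog_arm(
  rows=[
    {"x": 0,"y": 0,"z": 0,"ax": 0,"ay": 0,"az": 0,"fingers": 20},
    {"x": 0,"y": 0,"z": 0,"ax": 0,"ay": 0,"az": 0,"fingers": 12},
    {"x": 0,"y": 0,"z": 0,"ax": 0,"ay": 0,"az": 0,"fingers": 4},
    {"x": 0,"y": 0,"z": 0,"ax": 0,"ay": 0,"az": 0,"fingers": 0},
    {"x": 0,"y": 0,"z": 0,"ax": 0,"ay": 0,"az": 0,"fingers": 0},
    {"x": 0,"y": 0,"z": 0,"ax": 0,"ay": 0,"az": 0,"fingers": 0},
    {"x": 0,"y": 0,"z": 0,"ax": 0,"ay": 0,"az": 0,"fingers": 0},
    {"x": 0,"y": 0,"z": 0,"ax": 0,"ay": 0,"az": 0,"fingers": 0},
  ],
  force=60,
)

```text
t: 8.5
eef_pos: [0.5603, -0.3046, -0.0369]
tool_rot: [0.002, 0.683, 0.73, 0.001]
contact_force: [-2.5, 1.2, 19.8]
gripper_width: 0.062
grasp_force: 62.2
```

The grip reads 62 N at an opening of about 5 mm, so the fingers hold something and rest on the bench. I'll ease up 2 mm and start the draw, then check that the hook follows.

jog_arm(
  rows=[
    {"x": 0,"y": 0,"z": -2,"ax": 0,"ay": 0,"az": 0,"fingers": 0},
    {"x": 2,"y": 0,"z": -1,"ax": 0,"ay": 0,"az": 0,"fingers": 0},
    {"x": 5,"y": 0,"z": 0,"ax": 0,"ay": 0,"az": 0,"fingers": 0},
    {"x": 8,"y": 0,"z": 0,"ax": 0,"ay": 0,"az": 0,"fingers": 0},
    {"x": 10,"y": 0,"z": 0,"ax": 0,"ay": 0,"az": 0,"fingers": 0},
    {"x": 8,"y": 0,"z": 0,"ax": 0,"ay": 0,"az": 0,"fingers": 0},
    {"x": 5,"y": 0,"z": 0,"ax": 0,"ay": 0,"az": 0,"fingers": 0},
    {"x": 2,"y": 0,"z": 0,"ax": 0,"ay": 0,"az": 0,"fingers": 0},
  ],
  force=90,
)

```text
t: 9.3
eef_pos: [0.5555, -0.2629, -0.0367]
tool_rot: [0.0, 0.683, 0.731, 0.0]
contact_force: [0.1, -4.5, 4.1]
gripper_width: 0.045
grasp_force: 90.8
```

```bash
cat > bend.py <<'E'
from plan import *
def hookpix(c,lo,hi):
    im=c['pixels'].astype(int); m=(im.min(2)>165)
    m[:, :lo]=0;m[:,hi:]=0
    return m
E
python3 - <<'E'
from bend import *
o,p,r=pose();print(p,o['grasp_force'],o['gripper_width'],o['contact_force'])
c=cam('top');g=c['pixels'].mean(2).astype(int)
print('    ',*range(300,332))
for v in range(180,212):print(v,' '.join('%3d'%x for x in g[v,300:332]))
E
```

```text
[ 0.55545098 -0.26287969 -0.03674826] 90.82271981340355 0.04453616340767095 [ 0.08582275 -4.50108005  4.14348838]
     300 301 302 303 304 305 306 307 308 309 310 311 312 313 314 315 316 317 318 319 320 321 322 323 324 325 326 327 328 329 330 331
180  98  98  98  98  97  97  98  96  98  98  98  97  98  97  98  98  97  97  98  97  96  97  97  97  97  97  96  97  85  61  38  35
181  99  98  98  98  97  98  98  98  98  98  98  99  99  98  98  98  98  98  98  98  97  98  97  96  96  98  99  98  77  43  33  32
182 100 100 100 100 101 100 100 100  99 100 101  99 100 100  99 101  99 100  99 100 100  99  99 100  99  99  99 100  80  46  31  31
183 102 101 102 100 102 101 101 101 101 101 100 101 101 101 102 100 100 101 101  99 100 101 100 100 100 100 100 100  78  43  30  30
184 100  99 100 100 100 100  99  99  99 100  99 100 100 100 100 100  99 101 100 101 100 100  99  99  99  99  98  98  76  40  33  32
185  99  99  98  98  99  98  99  99  99  98  99  98  98  98  99 100 100  99 100 100 100 100  99  99 100 100  99  98  76  39  31  31
186  98  98  98  98  98  97  97  99  97  96  96 102 107 109 1
[... 2670 characters left out ...]
  92  92  92  95  93  92  76  51  28  44
207  96  96  96  95  96  97  96  96  97  95  95  94  95  94  92  94  94  93  94  93  93  94  94  93  93  94  94  94  92  83  55  35
208  98  96  97  96  96  96  96  96  97  97  96  98  97  97  96  97  96  96  96  96  97  97  97  96  96  96  95  97  97  81  48  33
209  96  97  97  96  95  96  96  95  94  96  97  95  95  95  94  95  94  95  95  95  96  95  95  95  95  96  96  97  95  76  42  31
210  95  95  95  95  95  94  95  95  95  94  94  95  94  94  94  94  94  95  95  96  95  95  95  95  96  94  97  97  96  80  46  31
211  96  96  95  95  95  95  96  95  95  95  95  96  96  95  96  96  96  95  95  95  95  96  96  95  95  95  95  94  95  90  63  30
```

The bend moved from column 322.6 to 310, which is 40 mm, so the hook follows. I'll draw it the rest of the way.

jog_arm(
  rows=[
    {"x": 10,"y": 0,"z": 0,"ax": 0,"ay": 0,"az": 0,"fingers": 0},
    {"x": 25,"y": 0,"z": 0,"ax": 0,"ay": 0,"az": 0,"fingers": 0},
    {"x": 35,"y": 0,"z": 0,"ax": 0,"ay": 0,"az": 0,"fingers": 0},
    {"x": 45,"y": 0,"z": 0,"ax": 0,"ay": 0,"az": 0,"fingers": 0},
    {"x": 45,"y": 0,"z": 0,"ax": 0,"ay": 0,"az": 0,"fingers": 0},
    {"x": 35,"y": 0,"z": 0,"ax": 0,"ay": 0,"az": 0,"fingers": 0},
    {"x": 25,"y": 0,"z": 0,"ax": 0,"ay": 0,"az": 0,"fingers": 0},
    {"x": 10,"y": 0,"z": 0,"ax": 0,"ay": 0,"az": 0,"fingers": 0},
  ],
  force=90,
)

```text
t: 10.15
eef_pos: [0.5391, -0.0313, -0.0368]
tool_rot: [-0.001, 0.682, 0.732, -0.0]
contact_force: [1.0, -6.5, 6.9]
gripper_width: 0.047
grasp_force: 91.9
```

```bash
cat > loc.py <<'E'
from plan import *
def loc(c):
    im=c['pixels'].astype(int);f=lambda uv,z:np.round(unproj(c,*uv,z),4)
    print('bright hook pixels by column:')
    m=(im.min(2)>150)
    for u in range(205,345,6):
        vs=[v for v in range(160,240) if m[v,u]]
        if vs:print(u,vs[:14])
    d=im.max(2)<45
    for u in range(290,400,8):
        vs=[v for v in range(185,225) if d[v,u]]
        if vs:print('dark',u,vs[0],vs[-1],len(vs))
E
python3 - <<'E'
from loc import *
o,p,r=pose();print(p,o['grasp_force'],o['gripper_width'],o['contact_force'])
c=cam('top','t2.png');loc(c)
E
```

```text
[ 0.53907553 -0.03128573 -0.03681744] 91.87065843549647 0.04721518885170653 [ 1.03976262 -6.47390732  6.88927907]
bright hook pixels by column:
241 [194, 195, 200, 201, 202, 203, 204, 205, 206, 207, 208, 209, 210]
247 [195, 196, 197, 198, 199, 200, 201, 202, 203, 204, 205]
271 [186, 187]
277 [189, 190, 191, 192]
dark 314 199 206 8
dark 322 199 206 8
dark 330 198 205 8
dark 338 197 204 8
dark 346 197 204 8
dark 354 221 223 3
dark 362 217 224 8
```

The handle is out: dark band at columns 314–346, rows 198–206. Now I'll measure its axis for the regrip.

```bash
python3 - <<'E'
from plan import *
c=cam('top');im=c['pixels'].astype(int)
d=((im.max(2)<50)).astype(np.uint8);d[:190]=0;d[212:]=0;d[:,:305]=0;d[:,358:]=0
n,l,s,ce=cv2.connectedComponentsWithStats(d)
i=1+np.argmax(s[1:,4]);print(s[i],ce[i])
pts=np.argwhere(l==i)[:,::-1].astype(np.float32);print(cv2.minAreaRect(pts))
W=np.array([unproj(c,u+0,v,.022) for u,v in pts]);m=W.mean(0);w,V=np.linalg.eigh(np.cov((W-m)[:,:2].T));dr=V[:,1]*np.sign(V[1,1])
t=(W-m)[:,:2]@dr;print('centre',m,'yaw',np.degrees(np.arctan2(dr[1],dr[0])),'len',t.min(),t.max())
o,p,r=pose();print(p)
E
```

```text
[312 196  38  11 302] [330.60596026 201.35430464]
((330.48876953125, 201.3705596923828), (8.013238906860352, 37.640567779541016), 85.03025817871094)
centre [ 0.55601981 -0.26131679  0.022     ] yaw 94.53630708428668 len -0.061832524266498844 0.06252364516484417
[ 0.53905945 -0.03025284 -0.03680126]
```

```bash
python3 - <<'E'
from plan import *
o,p,r=pose();P,r=plan([((p[0],p[1],.005),93.9,3)],p,r)
P,r=plan([((.554,-.2364,.01),94.5,6)],P,r)
plan([((.554,-.2364,-.041),94.5,4)],P,r)
E
```

```text
1 [0.0, -0.0, -14.0] [-0.0, -0.0, 0.1] n14
2 [0.0, -0.0, -14.0] [-0.0, -0.1, 0.0] n14
3 [0.0, -0.0, -14.0] [-0.1, -0.0, 0.1] n14
end [ 0.5391 -0.0303  0.0052]
1 [-14.0, 0.0, -0.0] [0.0, -0.0, -0.1] n14
2 [-38.0, 0.0, -1.0] [0.0, -0.0, -0.1] n38
3 [-51.0, 0.0, -1.0] [0.0, -0.0, -0.1] n51
4 [-52.0, 0.0, -2.0] [0.0, -0.0, -0.1] n52
5 [-38.0, 0.0, -1.0] [0.0, -0.0, -0.1] n38
6 [-14.0, 0.0, 0.0] [0.0, -0.0, -0.1] n14
end [ 0.5539 -0.2368  0.01  ]
1 [0.0, 0.0, 7.0] [0.0, -0.0, -0.0] n7
2 [0.0, 0.0, 19.0] [0.0, -0.0, -0.0] n19
3 [0.0, 0.0, 18.0] [0.0, -0.0, -0.0] n18
4 [0.0, 0.0, 7.0] [0.1, -0.0, -0.0] n7
end [ 0.554  -0.2368 -0.041 ]
```

jog_arm(
  rows=[
    {"x": 0,"y": 0,"z": 0,"ax": 0,"ay": 0,"az": 0,"fingers": 50},
    {"x": 0,"y": 0,"z": 0,"ax": 0,"ay": 0,"az": 0,"fingers": 50},
    {"x": 0,"y": 0,"z": 0,"ax": 0,"ay": 0,"az": 0,"fingers": 50},
    {"x": 0,"y": 0,"z": 0,"ax": 0,"ay": 0,"az": 0,"fingers": 50},
    {"x": 0,"y": 0,"z": -8,"ax": 0,"ay": 0,"az": 0,"fingers": 50},
    {"x": 0,"y": 0,"z": -12,"ax": 0,"ay": 0,"az": 0,"fingers": 50},
    {"x": 0,"y": 0,"z": -14,"ax": 0,"ay": 0,"az": 0,"fingers": 50},
    {"x": 0,"y": 0,"z": -8,"ax": 0,"ay": 0,"az": 0,"fingers": 50},
  ],
  force=90,
)

```text
t: 11.05
eef_pos: [0.5409, -0.0343, 0.0072]
tool_rot: [0.001, 0.683, 0.73, 0.001]
contact_force: [0.8, 0.4, 0.0]
gripper_width: 0.584
grasp_force: 0.0
```

jog_arm(
  rows=[
    {"x": -12,"y": 0,"z": 0,"ax": 0,"ay": 0,"az": -0.3,"fingers": 50},
    {"x": -32,"y": 0,"z": 0,"ax": 0,"ay": 0,"az": -0.4,"fingers": 50},
    {"x": -45,"y": 0,"z": 0,"ax": 0,"ay": 0,"az": 0,"fingers": 50},
    {"x": -45,"y": 0,"z": 0,"ax": 0,"ay": 0,"az": 0,"fingers": 50},
    {"x": -40,"y": 0,"z": 0,"ax": 0,"ay": 0,"az": 0,"fingers": 50},
    {"x": -20,"y": 0,"z": 0,"ax": 0,"ay": 0,"az": 0,"fingers": 50},
    {"x": -8,"y": 0,"z": 0,"ax": 0,"ay": 0,"az": 0,"fingers": 50},
    {"x": 0,"y": 0,"z": 0,"ax": 0,"ay": 0,"az": 0,"fingers": 50},
  ],
  force=90,
)

```text
t: 11.85
eef_pos: [0.5549, -0.2371, 0.0048]
tool_rot: [-0.0, 0.679, 0.734, -0.0]
contact_force: [0.3, 0.7, 0.3]
gripper_width: 0.586
grasp_force: 0.0
```

```bash
python3 - <<'E'
from plan import *
c=cam('top')
im=c['pixels'].astype(int);m=im.min(2)>150
# hook: leg and rod fit, cols 235-300
P=[]
for u in range(255,308):
    vs=[v for v in range(195,215) if m[v,u]]
    if vs:P.append((u,np.mean(vs)))
print(P[0],P[-1],len(P))
g=im.mean(2).astype(int)
for v in range(180,212):print(v,' '.join('%3d'%x for x in g[v,224:262]))
plan([((.554,-.2364,-.041),94.5,4)])
E
```

```text
(255, np.float64(208.0)) (307, np.float64(203.5)) 53
180  59  59  58  59  80  98  99  97  98  98  97  97  98  97  96  97  97  97  97  97  96  97  97  97  98  97  98  97  97  97  97  98  97  97  98  97  98  96
181  57  58  58  58  78  96  97  96  97  97  97  97  97  97  97  96  97  98  98  97  97  98  97  98  98  99  98  98  99 100  98 100  99  99  98  98  98  99
182  57  59  58  59  80  97  99  99  98  98  98  98  97  99  99  98  98  98  98  99  98  98  98  99  99  99 100  99 100 100 100  98  98 101  99  98  99  99
183  58  59  59  61  83 101 100 100  99 100  99  99  99  98  98  98  99  98  98  98  98  98  99  99  98  99  99 100  98  99  98  99  99  99  98  99  99  98
184  60  59  60  74  94 101  99 100 100 100 100 100  99 100  99 100 100  99 101  98  99  99  99 100 100  99 101 100  99  99  99 100  99 100 100 100 101  99
185  59  58  59  81  99 100  99  99  99  98 100  99  99  97  98  98  98  98  98  97  96  97  98  98  98  98  97  98  98  98  98  97  98  97  98  97  98  98
186  59  59  60  80  99  99  99  99  97  99  98  98  98  98  97  97  96  98  98  97  96  96  96  97  96  96  97
[... 3442 characters left out ...]
94 197 195 196 197 194 190 186 187
209  78  95  96  96  97  95  95  95  95  96  95  95  96  94  97 136 184 196 193 193 200 204 199 192 187 186 186 189 178 160 150 141 135 132 132 128 126 129
210  77  94  95  94  94  95  94  95  95  96  95  95  95  95  96 116 145 159 158 150 140 134 125 119 113 112 120 129 121 108 101  96  92  91  93  94  93  96
211  77  96  96  95  95  97  95  96  96  97  97  97  97  96  96 100 107 109 107 101  94  92  88  86  85  87  92  96  95  95  95  95  95  95  95  95  95  95
1 [-0.0, -0.0, 7.0] [-0.0, -0.0, 0.0] n7
2 [-1.0, -1.0, 16.0] [-0.0, -0.0, 0.0] n16
3 [-0.0, -0.0, 16.0] [-0.0, -0.0, 0.0] n16
4 [-0.0, -0.0, 7.0] [-0.0, -0.0, 0.0] n7
end [ 0.5542 -0.2361 -0.0411]
```

jog_arm(
  rows=[
    {"x": 0,"y": 0,"z": 10,"ax": 0,"ay": 0,"az": 0,"fingers": 45},
    {"x": 0,"y": 0,"z": 16,"ax": 0,"ay": 0,"az": 0,"fingers": 45},
    {"x": 0,"y": 0,"z": 13,"ax": 0,"ay": 0,"az": 0,"fingers": 45},
    {"x": 0,"y": 0,"z": 4,"ax": 0,"ay": 0,"az": 0,"fingers": 45},
    {"x": 0,"y": 0,"z": 0,"ax": 0,"ay": 0,"az": 0,"fingers": 15},
    {"x": 0,"y": 0,"z": 0,"ax": 0,"ay": 0,"az": 0,"fingers": 15},
    {"x": 0,"y": 0,"z": 0,"ax": 0,"ay": 0,"az": 0,"fingers": 15},
    {"x": 0,"y": 0,"z": 0,"ax": 0,"ay": 0,"az": 0,"fingers": 15},
  ],
  force=90,
)

```text
t: 12.7
eef_pos: [0.5568, -0.235, -0.0371]
tool_rot: [0.001, 0.678, 0.735, 0.001]
contact_force: [-1.4, 1.0, 10.4]
gripper_width: 0.262
grasp_force: 93.8
```

Handle gripped, with the opening at 22 mm and 94 N. Now I'll plan the raised insertion over the bearing, along the rack's axis.

```bash
cat > ins.py <<'E'
from plan import *
o,p,r=pose();c=cam('top')
b=unproj(c,240.5,209,.012);tip=unproj(c,240.7,194,.004)
a=unproj(c,255,208.3,.012);e=unproj(c,307,203.7,.012)
yaw=np.degrees(np.arctan2(*(b-e)[1::-1]));print('hook yaw',yaw,'bend',b,'tip',tip,np.linalg.norm(tip-b))
y0=np.degrees(np.arctan2(r.as_matrix()[1,0],r.as_matrix()[0,0]));print('tool yaw',y0,'p',p,o['contact_force'])
u=lambda t:np.array([np.cos(np.radians(t)),np.sin(np.radians(t)),0])
v=b-p;print('bend in tool: ahead',v@u(94.6),'left',v@u(184.6))
E
python3 ins.py
```

```text
hook yaw 94.15687493747224 bend [0.53396396 0.03643243 0.012     ] tip [0.58547954 0.03632715 0.004     ] 0.05213314967349155
tool yaw 94.59724519475185 p [ 0.55677563 -0.2349502  -0.03705124] [-1.41057133  0.99196217 10.40425022]
bend in tool: ahead 0.2723379384782332 left 0.0009735867120201311
```

```bash
python3 - <<'E'
from plan import *
u=lambda t:np.array([np.cos(np.radians(t)),np.sin(np.radians(t)),0])
d,rt=u(83.4),u(-6.6)
B=np.array([.571,.269,0]);cr=B+.018*d-.005*rt
T=cr-.2405*d-.030*rt;S=T-.20*d   # start of straight line
print('T',T,'S',S,'bend at S',S+.2725*d)
z=-.0388+.024
o,p,r=pose()
P,r=plan([((p[0],p[1],z),94.6,2)],p,r)
P,r=plan([((*S[:2],z),83.4,6)],P,r)
plan([((*T[:2],z),83.4,8)],P,r)
E
```

```text
T [0.51065844 0.05199736 0.        ] S [ 0.48767101 -0.14667719  0.        ] bend at S [0.51899138 0.12401689 0.        ]
1 [-0.0, 0.0, -11.0] [0.1, 0.0, -0.0] n11
2 [-0.0, 0.0, -11.0] [0.0, 0.0, -0.0] n11
end [ 0.5568 -0.2349 -0.015 ]
1 [6.0, -4.0, -0.0] [0.0, 0.0, 1.9] n7
2 [17.0, -12.0, -0.0] [0.0, 0.0, 1.8] n21
3 [22.0, -17.0, -0.0] [0.0, 0.0, 1.9] n28
4 [22.0, -18.0, -0.0] [0.0, 0.0, 1.9] n28
5 [16.0, -13.0, -0.0] [0.0, 0.0, 1.8] n21
6 [5.0, -5.0, -0.0] [0.0, 0.0, 1.9] n7
end [ 0.4878 -0.1468 -0.0151]
1 [8.0, -0.0, -0.0] [0.0, 0.0, -0.0] n8
2 [21.0, -0.0, -0.0] [0.0, 0.0, -0.0] n21
3 [33.0, -0.0, -0.0] [0.0, 0.0, -0.0] n33
4 [38.0, -0.0, -0.0] [0.0, 0.0, -0.0] n38
5 [38.0, -0.0, -0.0] [0.0, 0.0, -0.0] n38
6 [33.0, -0.0, -0.0] [0.0, 0.0, -0.0] n33
7 [21.0, -0.0, -0.0] [0.0, 0.0, -0.0] n21
8 [8.0, -0.0, -0.0] [0.0, 0.0, -0.0] n8
end [ 0.5108  0.0519 -0.0151]
```

jog_arm(
  rows=[
    {"x": 0,"y": 0,"z": -12,"ax": 0,"ay": 0,"az": 0,"fingers": 15},
    {"x": 0,"y": 0,"z": -13,"ax": 0,"ay": 0,"az": 0,"fingers": 15},
    {"x": 6,"y": -4,"z": 0,"ax": 0,"ay": 0,"az": 1.9,"fingers": 15},
    {"x": 17,"y": -12,"z": 0,"ax": 0,"ay": 0,"az": 1.8,"fingers": 15},
    {"x": 22,"y": -17,"z": 0,"ax": 0,"ay": 0,"az": 1.9,"fingers": 15},
    {"x": 22,"y": -18,"z": 0,"ax": 0,"ay": 0,"az": 1.9,"fingers": 15},
    {"x": 16,"y": -13,"z": 0,"ax": 0,"ay": 0,"az": 1.8,"fingers": 15},
    {"x": 5,"y": -5,"z": 0,"ax": 0,"ay": 0,"az": 1.9,"fingers": 15},
  ],
  force=100,
)

```text
t: 13.55
eef_pos: [0.4848, -0.1453, -0.0126]
tool_rot: [-0.001, 0.747, 0.665, -0.0]
contact_force: [-0.3, 0.3, -0.8]
gripper_width: 0.26
grasp_force: 97.9
```

```bash
python3 - <<'E'
from plan import *
o,p,r=pose();print(p,o['grasp_force'],o['gripper_width'])
c=cam('top');a=cam('scene')
A=cv2.resize(a['pixels'][120:384,100:484,::-1],(582,400),interpolation=cv2.INTER_CUBIC)[:,:400]
A=cv2.resize(a['pixels'][100:300,130:330,::-1],(400,400),interpolation=cv2.INTER_CUBIC)
B=cv2.resize(c['pixels'][130:260,120:250,::-1],(400,400),interpolation=cv2.INTER_CUBIC)
cv2.imwrite('pics/f.png',np.hstack([A,B]))
plan([((.5107,.052,-.014),83.4,8)],p,r)
E
```

```text
[ 0.48481697 -0.14529714 -0.01257918] 97.86255958490074 0.25980997445275367
1 [8.0, 0.0, 0.0] [-0.0, -0.0, 0.0] n8
2 [21.0, 0.0, 0.0] [-0.0, -0.0, 0.0] n21
3 [32.0, 1.0, 0.0] [-0.0, -0.0, 0.0] n32
4 [38.0, 1.0, 1.0] [-0.0, -0.0, 0.0] n38
5 [39.0, 0.0, 0.0] [-0.1, -0.0, 0.0] n39
6 [32.0, 1.0, 0.0] [0.0, -0.0, 0.0] n32
7 [21.0, -0.0, 0.0] [0.0, -0.0, 0.0] n21
8 [8.0, 0.0, 1.0] [0.0, -0.0, 0.0] n8
end [ 0.5106  0.052  -0.0145]
```

View pics/f.png

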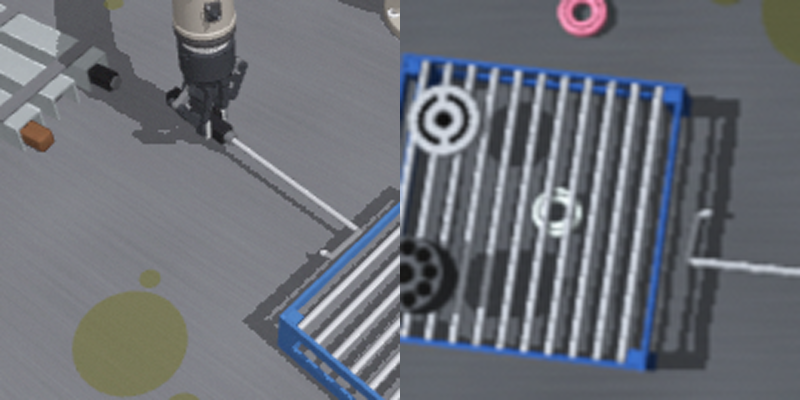

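The hook is raised, with its bend at about px (214.9,215.1) just outside the mouth and the bearing at (171.0,198.9). I'll check the hook's position in the gripper before inserting.

```bash
python3 - <<'E'
from plan import *
o,p,r=pose();c=cam('top');g=c['pixels'].astype(int).min(2)
for u in range(212,300,4):
    col=g[205:232,u];w=np.clip(col-130,0,None)
    if w.sum():print(u,round(205+(w*np.arange(27)).sum()/w.sum(),2),end=' | ')
print()
def line(z):
    P=[]
    for u in range(222,285,2):
        w=np.clip(g[205:232,u]-130,0,None)
        if w.sum()>40:P.append(unproj(c,u,205+(w*np.arange(27)).sum()/w.sum(),z))
    P=np.array(P);m=P.mean(0);k=np.polyfit(P[:,1],P[:,0],1);return k
k=line(.037);print('yaw',np.degrees(np.arctan2(1,k[0])),'x at y=.1',np.polyval(k,.1))
print('bend',unproj(c,215.,215.2,.037),'pred',p+.2725*r.as_matrix()[:,0],'tool yaw',np.degrees(np.arctan2(*r.as_matrix()[1::-1,0])))
E
```

```text
216 214.3 | 220 214.56 | 224 214.7 | 228 215.46 | 232 215.62 | 236 216.32 | 240 216.58 | 244 216.97 | 248 217.53 | 252 217.68 | 256 218.33 | 260 218.59 | 264 218.94 | 268 219.55 | 272 219.68 | 276 220.44 | 280 220.64 | 288 210.67 | 292 218.22 | 296 214.91 | 
yaw 83.69983037747465 x at y=.1 0.5135270719218633
bend [0.51156758 0.11796798 0.037     ] pred [ 0.51693672  0.12433827 -0.01247682] tool yaw 83.43837234844014
```

jog_arm(
  rows=[
    {"x": 8,"y": 2,"z": 0,"ax": 0,"ay": 0,"az": 0,"fingers": 15},
    {"x": 22,"y": 2,"z": 0,"ax": 0,"ay": 0,"az": 0,"fingers": 15},
    {"x": 33,"y": 1,"z": 0,"ax": 0,"ay": 0,"az": 0,"fingers": 15},
    {"x": 39,"y": 0,"z": 0,"ax": 0,"ay": 0,"az": 0,"fingers": 15},
    {"x": 39,"y": 0,"z": 0,"ax": 0,"ay": 0,"az": 0,"fingers": 15},
    {"x": 33,"y": 0,"z": 0,"ax": 0,"ay": 0,"az": 0,"fingers": 15},
    {"x": 22,"y": 0,"z": 0,"ax": 0,"ay": 0,"az": 0,"fingers": 15},
    {"x": 8,"y": 0,"z": 0,"ax": 0,"ay": 0,"az": 0,"fingers": 15},
  ],
  force=100,
)

```text
t: 14.5
eef_pos: [0.5163, 0.0581, -0.0127]
tool_rot: [-0.0, 0.746, 0.666, 0.001]
contact_force: [0.4, 0.1, -1.6]
gripper_width: 0.267
grasp_force: 97.8
```

```bash
python3 - <<'E'
from plan import *
o,p,r=pose();c=cam('top');a=cam('scene');print(p,o['contact_force'])
A=cv2.resize(c['pixels'][160:230,140:240,::-1],(571,400),interpolation=cv2.INTER_CUBIC)
cv2.imwrite('pics/g.png',A)
E
```

```text
[ 0.51626778  0.05813437 -0.01265972] [ 0.41677746  0.13135951 -1.63134173]
```

View pics/g.png

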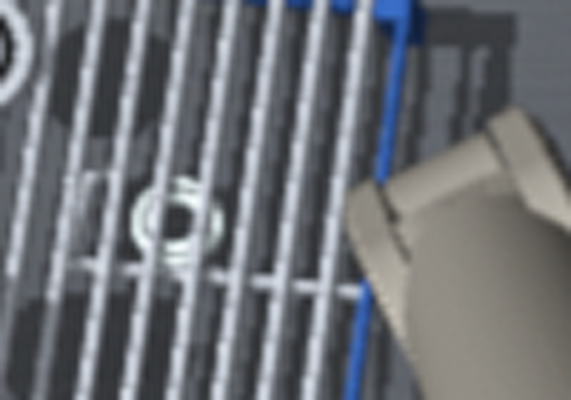

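Through the bars, in this crop the leg lies beyond the bearing (leg at x≈75, bearing 132–223), but the rod edge is about level with the bearing's edge. I'll shift 5 mm sideways and then lower.

jog_arm(
  rows=[
    {"x": 0,"y": -3,"z": 0,"ax": 0,"ay": 0,"az": 0,"fingers": 15},
    {"x": 0,"y": -3,"z": 0,"ax": 0,"ay": 0,"az": 0,"fingers": 15},
    {"x": 0,"y": 0,"z": 6,"ax": 0,"ay": 0,"az": 0,"fingers": 15},
    {"x": 0,"y": 0,"z": 7,"ax": 0,"ay": 0,"az": 0,"fingers": 15},
    {"x": 0,"y": 0,"z": 6,"ax": 0,"ay": 0,"az": 0,"fingers": 15},
    {"x": 0,"y": 0,"z": 4,"ax": 0,"ay": 0,"az": 0,"fingers": 15},
    {"x": 0,"y": 0,"z": 2,"ax": 0,"ay": 0,"az": 0,"fingers": 15},
    {"x": 0,"y": 0,"z": 0,"ax": 0,"ay": 0,"az": 0,"fingers": 15},
  ],
  force=100,
)

```text
t: 15.4
eef_pos: [0.509, 0.055, -0.0371]
tool_rot: [0.0, 0.747, 0.665, -0.0]
contact_force: [-5.9, -2.2, 15.5]
gripper_width: 0.263
grasp_force: 110.1
```

jog_arm(
  rows=[
    {"x": 0,"y": 0,"z": -1,"ax": 0,"ay": 0,"az": 0,"fingers": 15},
    {"x": -3,"y": 0,"z": 0,"ax": 0,"ay": 0,"az": 0,"fingers": 15},
    {"x": -5,"y": 0,"z": 0,"ax": 0,"ay": 0,"az": 0,"fingers": 15},
    {"x": -7,"y": 0,"z": 0,"ax": 0,"ay": 0,"az": 0,"fingers": 15},
    {"x": -9,"y": 0,"z": 0,"ax": 0,"ay": 0,"az": 0,"fingers": 15},
    {"x": -9,"y": 0,"z": 0,"ax": 0,"ay": 0,"az": 0,"fingers": 15},
    {"x": -9,"y": 0,"z": 0,"ax": 0,"ay": 0,"az": 0,"fingers": 15},
    {"x": -8,"y": 0,"z": 0,"ax": 0,"ay": 0,"az": 0,"fingers": 15},
  ],
  force=100,
)

```text
t: 16.2
eef_pos: [0.5033, 0.0047, -0.0369]
tool_rot: [0.0, 0.747, 0.665, 0.0]
contact_force: [0.2, 2.7, 0.1]
gripper_width: 0.262
grasp_force: 98.8
```

```bash
python3 - <<'E'
from plan import *
o,p,r=pose();c=cam('top');print(p,o['contact_force'])
im=c['pixels'].astype(int)
# bearing: greenish-white tint? compare colours
o1=cv2.imread('pics/t1.png')[:,:,::-1].astype(int)
print('bearing colour',o1[190:194,168:176].tolist()[0][:4], 'bar', o1[190,150:160].tolist()[:5])
k=lambda m:(m.min(2)>150)&(m[:,:,1]-m[:,:,0]>6)
for n,m in(('before',o1),('now',im)):
    q=np.argwhere(k(m)[170:230,140:235])+[170,140]
    print(n,len(q),q.mean(0) if len(q) else '', q.min(0) if len(q) else '',q.max(0) if len(q) else '')
E
```

```text
[ 0.50334261  0.00468372 -0.03688694] [0.22027463 2.74807279 0.09178269]
bearing colour [[193, 198, 208], [129, 134, 142], [91, 95, 101], [103, 109, 112]] bar [[81, 84, 89], [121, 125, 133], [171, 176, 185], [149, 155, 164], [99, 103, 109]]
before 129 [198.78294574 171.63565891] [170 142] [229 202]
now 152 [201.66447368 179.03289474] [170 141] [229 221]
```

jog_arm(
  rows=[
    {"x": -8,"y": 0,"z": 0,"ax": 0,"ay": 0,"az": 0,"fingers": 15},
    {"x": -14,"y": 0,"z": 0,"ax": 0,"ay": 0,"az": 0,"fingers": 15},
    {"x": -18,"y": 0,"z": 0,"ax": 0,"ay": 0,"az": 0,"fingers": 15},
    {"x": -20,"y": 0,"z": 0,"ax": 0,"ay": 0,"az": 0,"fingers": 15},
    {"x": -20,"y": 0,"z": 0,"ax": 0,"ay": 0,"az": 0,"fingers": 15},
    {"x": -18,"y": 0,"z": 0,"ax": 0,"ay": 0,"az": 0,"fingers": 15},
    {"x": -14,"y": 0,"z": 0,"ax": 0,"ay": 0,"az": 0,"fingers": 15},
    {"x": -8,"y": 0,"z": 0,"ax": 0,"ay": 0,"az": 0,"fingers": 15},
  ],
  force=100,
)

```text
t: 17.05
eef_pos: [0.4891, -0.1152, -0.0369]
tool_rot: [0.0, 0.747, 0.664, -0.0]
contact_force: [0.0, 2.4, 1.6]
gripper_width: 0.262
grasp_force: 99.3
```

```bash
python3 - <<'E'
from plan import *
o,p,r=pose();c=cam('top');print(p,o['contact_force'])
g=c['pixels'].astype(int).min(2)
for v in range(184,222):print(v,' '.join('%3d'%x for x in g[v,188:232]))
E
```

```text
[ 0.48914416 -0.11515697 -0.0368962 ] [0.00549163 2.37690445 1.61032331]
184  80  56  63 131 179 151 100  97  80  57  69 159 194 145  96  79  59  58  63  58  44  69  80  61  57  73  92  99  99  98  82  59  60  80  81  59  59  58  59  72  91  97  97  97
185  80  56  68 165 201 146  92  83  65  55  79 173 199 140  92  79  59  58  60  54  44  71  80  60  59  80  97  98  98  97  79  59  60  80  79  59  58  57  58  78  96  96  96  96
186  79  55  68 171 202 139  90  77  56  55  89 179 195 131  88  77  58  58  58  52  50  75  79  58  59  79  97  96  96  86  66  59  73  91  80  59  56  57  58  78  96  96  97  96
187  77  55  75 172 195 129  87  77  56  55  96 180 189 117  75  63  57  66  67  50  56  81  79  57  58  78  96  96  95  79  56  57  78  95  79  58  57  55  57  78  96  96  96  94
188  64  54  82 172 188 118  86  78  57  56 107 182 182 114  75  57  56  69  71  46  56  84  77  56  56  76  94  95  94  78  57  57  77  93  78  58  57  55  57  76  94  94  94  94
189  57  56 100 180 181 112  90  78  57  60 121 179 164 104  77  58  57  71  70  47  63  78  65  55  57  77  93  94  95  78  57
[... 5112 characters left out ...]
  56  60 130 185 162 102  76  56  57  71  70  46  55  73  64  57  71  91  94  96  95  77  57  56  77  95  78  56  54  56  57  70  90  95  93  92  94  94  96 102
219 150  96  81  63  53  68 165 201 148  93  74  56  55  67  66  45  60  73  58  55  76  93  94  94  94  77  56  57  77  94  78  57  56  54  57  76  93  94  92  92  92  92  92  92
220 145  89  74  55  52  81 181 207 142  89  73  55  54  62  62  47  66  75  57  55  76  92  93  95  95  78  57  57  77  93  77  59  55  56  58  76  94  95  95  94  94  95  94  94
221 139  88  75  55  54  89 181 201 134  77  61  54  56  61  56  46  67  76  56  56  75  92  94  94  93  78  57  56  75  81  64  56  56  56  57  78  93  95  94  95  95  94  94  94
```

The bearing is caught in the crook, centred at about px (215,205.5) and just passing the mouth. I'll pull another 110 mm.

jog_arm(
  rows=[
    {"x": -8,"y": 0,"z": 0,"ax": 0,"ay": 0,"az": 0,"fingers": 15},
    {"x": -13,"y": 0,"z": 0,"ax": 0,"ay": 0,"az": 0,"fingers": 15},
    {"x": -17,"y": 0,"z": 0,"ax": 0,"ay": 0,"az": 0,"fingers": 15},
    {"x": -19,"y": 0,"z": 0,"ax": 0,"ay": 0,"az": 0,"fingers": 15},
    {"x": -18,"y": 0,"z": 0,"ax": 0,"ay": 0,"az": 0,"fingers": 15},
    {"x": -15,"y": 0,"z": 0,"ax": 0,"ay": 0,"az": 0,"fingers": 15},
    {"x": -12,"y": 0,"z": 0,"ax": 0,"ay": 0,"az": 0,"fingers": 15},
    {"x": -8,"y": 0,"z": 0,"ax": 0,"ay": 0,"az": 0,"fingers": 15},
  ],
  force=100,
)

```text
t: 17.9
eef_pos: [0.4766, -0.2237, -0.0369]
tool_rot: [-0.0, 0.747, 0.665, 0.0]
contact_force: [0.7, 4.4, 3.1]
gripper_width: 0.259
grasp_force: 100.1
```

```bash
python3 - <<'E'
from plan import *
o,p,r=pose();c=cam('top');print(p,o['contact_force'])
A=cv2.resize(c['pixels'][165:245,210:330,::-1],(600,400),interpolation=cv2.INTER_CUBIC)
cv2.imwrite('pics/h.png',A)
g=c['pixels'].astype(int).min(2)
print(range(232,268))
for v in range(184,222):print(v,' '.join('%3d'%x for x in g[v,232:268]))
E
```

```text
[ 0.4765805  -0.22367179 -0.03691083] [0.65145257 4.37192536 3.07467898]
range(232, 268)
184  95  95  96  96  96  96  96  94  95  96  95  95  96  95  96  96  96  97  97  96  97  96  97  96  97  96  96  96  96  96  96  95  96  95  96  95
185  96  95  95  94  95  94  94  94  93  94  94  93  94  93  94  94  94  95  94  95  95  95  94  95  95  94  94  94  95  94  94  94  93  93  94  93
186  95  95  96  95  94  95  94  94  94  94  93  94  93  93  93  93  94  94  93  93  93  94  92  94  93  93  94  94  93  94  93  93  92  94  93  94
187  94  94  93  95  95  95  96  95  96  94  94  95  95  94  95  94  96  95  95  95  95  96  95  94  95  96  95  96  96  96  96  96  96  95  95  95
188  93  93  94  94  95  95  95  95  95  96  95  95  96  96  97  97  97  97  97  97  97  96  96  96  97  97  96  96  96  97  96  97  97  97  97  95
189  95  95  95  95  95  95  96  96  96  96  97  98  97  96  97  98  98  99  98  98  98  98  98  98  98  97  98  97  97  97  97  96  97  96  97  96
190  95  96  95  96  96  95  96  96  96  96  95  95  97  96  96  96  97  96  97  96  96  97  96  97  96  97  96  97  96  96
[... 3912 characters left out ...]
 181 174 171 167 170 187 205 200 179 157 120  92  87  87  94  98  96  94  94  91  91  91  91  91  91  92  91
218  92  92  91  95 124 142 140 146 151 158 172 185 183 184 189 195 193 186 182 178 176 174 170 164 159 146 127 119 112 103  98  94  87  91  96  94
219  92  92  92  90  90  90  94  96 100 105 116 126 124 125 132 138 145 152 156 179 191 184 184 186 190 190 184 183 182 179 175 169 161 162 165 148
220  93  93  92  91  91  90  90  91  91  91  92  93  90  89  93  94  98 103 106 123 132 121 122 131 136 141 151 156 160 175 186 185 185 189 195 190
221  94  93  93  92  95  93  93  92  93  93  92  91  92  90  92  91  91  91  91  91  93  89  88  92  93  95 101 104 107 118 128 126 121 122 131 140
```

The bearing is clearly out, with its bore at px (247.8,209.3). Next I'll nudge the hook forward off it, lift, shift 70 mm towards the robot, lower and release.

jog_arm(
  rows=[
    {"x": 4,"y": -2,"z": 0,"ax": 0,"ay": 0,"az": 0,"fingers": 15},
    {"x": 0,"y": 0,"z": -10,"ax": 0,"ay": 0,"az": 0,"fingers": 15},
    {"x": 0,"y": 0,"z": -16,"ax": 0,"ay": 0,"az": 0,"fingers": 15},
    {"x": 0,"y": 0,"z": -4,"ax": 0,"ay": 0,"az": 0,"fingers": 15},
    {"x": 0,"y": -10,"z": 0,"ax": 0,"ay": 0,"az": 0,"fingers": 15},
    {"x": 0,"y": -25,"z": 0,"ax": 0,"ay": 0,"az": 0,"fingers": 15},
    {"x": 0,"y": -25,"z": 0,"ax": 0,"ay": 0,"az": 0,"fingers": 15},
    {"x": 0,"y": -10,"z": 0,"ax": 0,"ay": 0,"az": 0,"fingers": 15},
  ],
  force=100,
)

```text
t: 18.75
eef_pos: [0.4012, -0.2098, -0.0078]
tool_rot: [-0.002, 0.747, 0.665, -0.002]
contact_force: [0.9, 0.8, -1.0]
gripper_width: 0.26
grasp_force: 97.9
```

jog_arm(
  rows=[
    {"x": 0,"y": 0,"z": 7,"ax": 0,"ay": 0,"az": 0,"fingers": 15},
    {"x": 0,"y": 0,"z": 10,"ax": 0,"ay": 0,"az": 0,"fingers": 15},
    {"x": 0,"y": 0,"z": 7,"ax": 0,"ay": 0,"az": 0,"fingers": 15},
    {"x": 0,"y": 0,"z": 4,"ax": 0,"ay": 0,"az": 0,"fingers": 15},
    {"x": 0,"y": 0,"z": 2,"ax": 0,"ay": 0,"az": 0,"fingers": 15},
    {"x": 0,"y": 0,"z": 0,"ax": 0,"ay": 0,"az": 0,"fingers": 15},
    {"x": 0,"y": 0,"z": 0,"ax": 0,"ay": 0,"az": 0,"fingers": 45},
    {"x": 0,"y": 0,"z": 0,"ax": 0,"ay": 0,"az": 0,"fingers": 45},
  ],
  force=60,
)

```text
t: 19.55
eef_pos: [0.4063, -0.2106, -0.0369]
tool_rot: [0.0, 0.747, 0.665, 0.0]
contact_force: [0.3, 1.0, -0.1]
gripper_width: 0.526
grasp_force: 0.0
```

jog_arm(
  rows=[
    {"x": 0,"y": 0,"z": 0,"ax": 0,"ay": 0,"az": 0,"fingers": 45},
    {"x": 0,"y": 0,"z": 0,"ax": 0,"ay": 0,"az": 0,"fingers": 45},
    {"x": 0,"y": 0,"z": -10,"ax": 0,"ay": 0,"az": 0,"fingers": 50},
    {"x": 0,"y": 0,"z": -20,"ax": 0,"ay": 0,"az": 0,"fingers": 60},
    {"x": 0,"y": 0,"z": -30,"ax": 0,"ay": 0,"az": 0,"fingers": 75},
    {"x": 0,"y": 0,"z": -30,"ax": 0,"ay": 0,"az": 0,"fingers": 75},
    {"x": 0,"y": 0,"z": -15,"ax": 0,"ay": 0,"az": 0,"fingers": 75},
    {"x": 0,"y": 0,"z": 0,"ax": 0,"ay": 0,"az": 0,"fingers": 75},
  ],
  force=60,
)

```text
t: 20.35
eef_pos: [0.4074, -0.2114, 0.0708]
tool_rot: [0.002, 0.747, 0.665, 0.001]
contact_force: [0.4, -0.4, -0.4]
gripper_width: 0.878
grasp_force: 0.0
```

```bash
python3 - <<'E'
from plan import *
o,p,r=pose();c=cam('top','t3.png');print(p,o['contact_force'])
g=c['pixels'].astype(int).min(2)
w=(g[199:219,236:262]>150);print(w.sum())
for v in range(198,246):print(v,''.join('#' if x>150 else '.' for x in g[v,225:300]))
E
```

```text
[ 0.40744796 -0.21135162  0.07083278] [ 0.39104103 -0.36130897 -0.42554421]
164
198 ...........................................................................
199 ...........................................................................
200 ...........................................................................
201 ...........................................................................
202 ....................########...............................................
203 ...................##########..............................................
204 .................#############.............................................
205 .................##############............................................
206 ................######...######............................................
207 ................#####......#####...........................................
208 ................#####......#####...........................................
209 ................####.......#####...........................................
210 ................####.......#####........................
[... 2119 characters left out ...]
............................................................
238 ........####...............................................................
239 ........#############......................................................
240 ..............################.............................................
241 .......................################....................................
242 ...............................###################.........................
243 ........................................###################................
244 ..................................................##################.......
245 ...........................................................################
```

The hook now lies free on the bench, and the bearing is at px (248.4,209.3), untouched. I'll plan the bearing grasp.

```bash
python3 - <<'E'
from plan import *
c=cam('top');b=unproj(c,248.4,209.3,.013);print('bearing',b)
# check hook flat: bend
print('bend',unproj(c,233.5,238.5,.012),'tip',unproj(c,235.5,223.5,.004))
P,r=plan([((b[0]+.001,b[1],.02),83.4,8)])
plan([((b[0]+.001,b[1],-.031),83.4,6)],P,r)
E
```

```text
bearing [0.53266155 0.01012596 0.013     ]
bend [0.43657212 0.0593732  0.012     ] tip [0.48647148 0.05353349 0.004     ]
1 [9.0, 4.0, 2.0] [0.0, 0.0, -0.0] n10
2 [25.0, 11.0, 5.0] [0.0, 0.0, -0.0] n28
3 [38.0, 16.0, 8.0] [0.0, 0.0, -0.0] n42
4 [45.0, 20.0, 9.0] [0.0, 0.0, -0.0] n50
5 [45.0, 19.0, 9.0] [0.0, 0.0, -0.0] n50
6 [38.0, 17.0, 8.0] [0.0, 0.0, -0.1] n42
7 [25.0, 11.0, 6.0] [0.0, 0.0, 0.0] n28
8 [9.0, 3.0, 1.0] [0.0, 0.0, 0.0] n10
end [0.5332 0.01   0.0204]
1 [0.0, 0.0, 3.0] [0.0, 0.0, 0.0] n3
2 [0.0, 0.0, 10.0] [0.0, 0.0, 0.0] n10
3 [0.0, 0.0, 13.0] [0.0, 0.0, 0.0] n13
4 [0.0, 0.0, 13.0] [0.0, 0.0, 0.0] n13
5 [0.0, 0.0, 9.0] [0.0, 0.0, 0.0] n9
6 [0.0, 0.0, 3.0] [0.0, 0.0, 0.0] n3
end [ 0.5332  0.01   -0.0306]
```

jog_arm(
  rows=[
    {"x": 9,"y": 4,"z": 2,"ax": 0,"ay": 0,"az": 0,"fingers": 66},
    {"x": 25,"y": 11,"z": 5,"ax": 0,"ay": 0,"az": 0,"fingers": 66},
    {"x": 38,"y": 16,"z": 8,"ax": 0,"ay": 0,"az": 0,"fingers": 66},
    {"x": 45,"y": 20,"z": 9,"ax": 0,"ay": 0,"az": 0,"fingers": 66},
    {"x": 45,"y": 19,"z": 9,"ax": 0,"ay": 0,"az": 0,"fingers": 66},
    {"x": 38,"y": 17,"z": 8,"ax": 0,"ay": 0,"az": 0,"fingers": 66},
    {"x": 25,"y": 11,"z": 6,"ax": 0,"ay": 0,"az": 0,"fingers": 66},
    {"x": 9,"y": 3,"z": 1,"ax": 0,"ay": 0,"az": 0,"fingers": 66},
  ],
  force=40,
)

```text
t: 21.25
eef_pos: [0.5333, 0.0151, 0.0184]
tool_rot: [-0.001, 0.745, 0.667, 0.0]
contact_force: [-0.7, 0.2, -0.4]
gripper_width: 0.768
grasp_force: 0.0
```

```bash
python3 - <<'E'
from plan import *
plan([((.5332,.0101,-.026),83.4,6)])
E
```

```text
1 [-0.0, 0.0, 3.0] [-0.0, -0.0, 0.0] n3
2 [-1.0, 0.0, 8.0] [-0.0, -0.0, 0.1] n8
3 [-2.0, 0.0, 11.0] [-0.1, -0.1, 0.0] n11
4 [-1.0, 0.0, 11.0] [0.0, 0.0, 0.1] n11
5 [-1.0, 0.0, 8.0] [-0.0, 0.0, 0.0] n8
6 [0.0, 1.0, 3.0] [-0.0, -0.0, 0.1] n3
end [ 0.5337  0.01   -0.0256]
```

jog_arm(
  rows=[
    {"x": -1,"y": 0,"z": 6,"ax": 0,"ay": 0,"az": 0,"fingers": 64},
    {"x": 0,"y": 0,"z": 10,"ax": 0,"ay": 0,"az": 0,"fingers": 64},
    {"x": 0,"y": 0,"z": 10,"ax": 0,"ay": 0,"az": 0,"fingers": 64},
    {"x": 0,"y": 0,"z": 10,"ax": 0,"ay": 0,"az": 0,"fingers": 64},
    {"x": 0,"y": 0,"z": 6,"ax": 0,"ay": 0,"az": 0,"fingers": 64},
    {"x": 0,"y": 0,"z": 3,"ax": 0,"ay": 0,"az": 0,"fingers": 64},
    {"x": 0,"y": 0,"z": 0,"ax": 0,"ay": 0,"az": 0,"fingers": 64},
    {"x": 0,"y": 0,"z": 0,"ax": 0,"ay": 0,"az": 0,"fingers": 64},
  ],
  force=40,
)

```text
t: 22.05
eef_pos: [0.5333, 0.0092, -0.0247]
tool_rot: [0.0, 0.747, 0.665, 0.0]
contact_force: [0.3, 0.6, 0.5]
gripper_width: 0.751
grasp_force: 0.0
```

Now feel down a few mm to find the bench with this opening.

jog_arm(
  rows=[
    {"x": 0,"y": 0,"z": 2,"ax": 0,"ay": 0,"az": 0,"fingers": 64},
    {"x": 0,"y": 0,"z": 2,"ax": 0,"ay": 0,"az": 0,"fingers": 64},
    {"x": 0,"y": 0,"z": 1,"ax": 0,"ay": 0,"az": 0,"fingers": 64},
    {"x": 0,"y": 0,"z": 0,"ax": 0,"ay": 0,"az": 0,"fingers": 64},
    {"x": 0,"y": 0,"z": 0,"ax": 0,"ay": 0,"az": 0,"fingers": 48},
    {"x": 0,"y": 0,"z": 0,"ax": 0,"ay": 0,"az": 0,"fingers": 48},
    {"x": 0,"y": 0,"z": 0,"ax": 0,"ay": 0,"az": 0,"fingers": 48},
    {"x": 0,"y": 0,"z": 0,"ax": 0,"ay": 0,"az": 0,"fingers": 48},
  ],
  force=40,
)

```text
t: 22.85
eef_pos: [0.5331, 0.0092, -0.0293]
tool_rot: [0.0, 0.747, 0.665, 0.0]
contact_force: [-2.1, -0.0, 6.2]
gripper_width: 0.572
grasp_force: 40.2
```

jog_arm(
  rows=[
    {"x": 0,"y": 0,"z": 0,"ax": 0,"ay": 0,"az": 0,"fingers": 40},
    {"x": 0,"y": 0,"z": -3,"ax": 0,"ay": 0,"az": 0,"fingers": 40},
    {"x": 0,"y": 0,"z": -10,"ax": 0,"ay": 0,"az": 0,"fingers": 40},
    {"x": 0,"y": 0,"z": -20,"ax": 0,"ay": 0,"az": 0,"fingers": 40},
    {"x": 0,"y": 0,"z": -27,"ax": 0,"ay": 0,"az": 0,"fingers": 40},
    {"x": 0,"y": 0,"z": -25,"ax": 0,"ay": 0,"az": 0,"fingers": 40},
    {"x": 0,"y": 0,"z": -16,"ax": 0,"ay": 0,"az": 0,"fingers": 40},
    {"x": 0,"y": 0,"z": -6,"ax": 0,"ay": 0,"az": 0,"fingers": 40},
  ],
  force=50,
)

```text
t: 23.65
eef_pos: [0.5342, 0.0093, 0.0793]
tool_rot: [0.001, 0.747, 0.665, 0.001]
contact_force: [0.6, 0.3, -0.8]
gripper_width: 0.567
grasp_force: 51.8
```

```bash
python3 - <<'E'
from plan import *
o,p,r=pose();c=cam('scene');t=cam('top');print(p,o['grasp_force'],o['gripper_width'],o['contact_force'])
g=t['pixels'].astype(int).min(2);print('bright at old spot',(g[199:219,236:262]>150).sum())
print('proj tip',proj(c,p+[0,0,.043]),proj(c,[.533,.01,.01]))
u,v=proj(c,p+[0,0,.045]).astype(int)
A=c['pixels'][v-50:v+50,u-50:u+50,::-1]
cv2.imwrite('pics/i.png',cv2.resize(A,(600,600),interpolation=cv2.INTER_CUBIC))
B=np.array([.564,.289])-.075*np.array([.115,.993]);print('free',B)
plan([((B[0]+.001,B[1]-.001,p[2]),83.4,8)])
E
```

```text
[0.53420515 0.00926129 0.0793265 ] 51.84896808117628 0.5671125626279325 [ 0.57016924  0.29489109 -0.79704848]
bright at old spot 0
proj tip [269.78654666 175.99774706] [269.13953509 202.89930534]
free [0.555375 0.214525]
1 [8.0, -0.0, -0.0] [0.0, -0.0, -0.0] n8
2 [22.0, -0.0, -0.0] [0.0, -0.0, -0.0] n22
3 [33.0, -0.0, -0.0] [0.0, -0.0, -0.0] n33
4 [40.0, -1.0, -1.0] [0.0, -0.0, -0.0] n40
5 [39.0, 0.0, 0.0] [0.1, -0.0, -0.0] n39
6 [34.0, 0.0, -0.0] [-0.0, -0.0, -0.0] n34
7 [22.0, 0.0, -0.0] [-0.0, -0.0, -0.1] n22
8 [8.0, -0.0, -0.0] [-0.0, -0.0, 0.0] n8
end [0.5564 0.2139 0.079 ]
```

View pics/i.png

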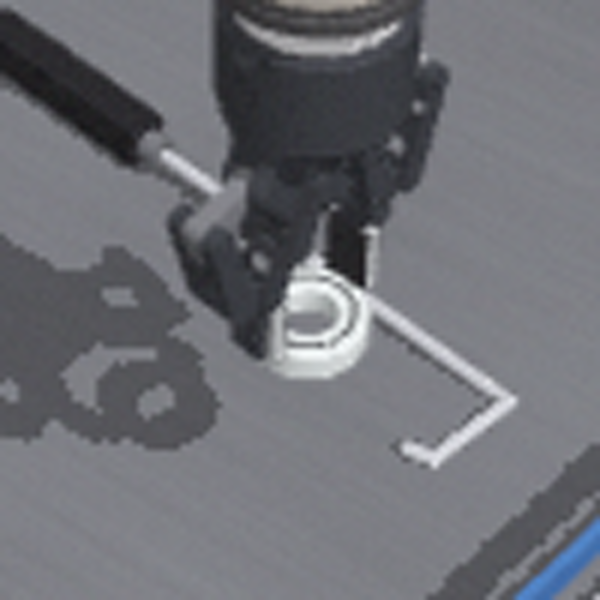

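The ring is held level in the fingers, and the hook lies flat on the bench behind it. Moving over the free half of the rack.

jog_arm(
  rows=[
    {"x": 8,"y": 0,"z": 0,"ax": 0,"ay": 0,"az": 0,"fingers": 40},
    {"x": 22,"y": 0,"z": 0,"ax": 0,"ay": 0,"az": 0,"fingers": 40},
    {"x": 33,"y": 0,"z": 0,"ax": 0,"ay": 0,"az": 0,"fingers": 40},
    {"x": 40,"y": 0,"z": 0,"ax": 0,"ay": 0,"az": 0,"fingers": 40},
    {"x": 39,"y": 0,"z": 0,"ax": 0,"ay": 0,"az": 0,"fingers": 40},
    {"x": 34,"y": 0,"z": 0,"ax": 0,"ay": 0,"az": 0,"fingers": 40},
    {"x": 22,"y": 0,"z": 0,"ax": 0,"ay": 0,"az": 0,"fingers": 40},
    {"x": 8,"y": 0,"z": 0,"ax": 0,"ay": 0,"az": 0,"fingers": 40},
  ],
  force=50,
)

```text
t: 24.55
eef_pos: [0.5555, 0.2178, 0.0759]
tool_rot: [-0.001, 0.745, 0.667, -0.0]
contact_force: [-0.7, -0.2, -0.2]
gripper_width: 0.567
grasp_force: 51.8
```

jog_arm(
  rows=[
    {"x": 0,"y": 0,"z": 0,"ax": 0,"ay": 0,"az": 0,"fingers": 40},
    {"x": 0,"y": 0,"z": 6,"ax": 0,"ay": 0,"az": 0,"fingers": 40},
    {"x": 0,"y": 0,"z": 8,"ax": 0,"ay": 0,"az": 0,"fingers": 40},
    {"x": 0,"y": 0,"z": 6,"ax": 0,"ay": 0,"az": 0,"fingers": 40},
    {"x": 0,"y": 0,"z": 4,"ax": 0,"ay": 0,"az": 0,"fingers": 40},
    {"x": 0,"y": 0,"z": 3,"ax": 0,"ay": 0,"az": 0,"fingers": 40},
    {"x": 0,"y": 0,"z": 2,"ax": 0,"ay": 0,"az": 0,"fingers": 40},
    {"x": 0,"y": 0,"z": 0,"ax": 0,"ay": 0,"az": 0,"fingers": 40},
  ],
  force=50,
)

```text
t: 25.35
eef_pos: [0.5568, 0.2137, 0.0479]
tool_rot: [-0.0, 0.747, 0.665, -0.0]
contact_force: [0.2, -0.9, -0.9]
gripper_width: 0.561
grasp_force: 51.8
```

Touch is expected near z = 0.045, so I'll go 1 mm per row.

jog_arm(
  rows=[
    {"x": 0,"y": 0,"z": 1,"ax": 0,"ay": 0,"az": 0,"fingers": 40},
    {"x": 0,"y": 0,"z": 0.5,"ax": 0,"ay": 0,"az": 0,"fingers": 40},
    {"x": 0,"y": 0,"z": 0.5,"ax": 0,"ay": 0,"az": 0,"fingers": 40},
    {"x": 0,"y": 0,"z": 0.5,"ax": 0,"ay": 0,"az": 0,"fingers": 40},
    {"x": 0,"y": 0,"z": 0.5,"ax": 0,"ay": 0,"az": 0,"fingers": 40},
    {"x": 0,"y": 0,"z": 0,"ax": 0,"ay": 0,"az": 0,"fingers": 40},
    {"x": 0,"y": 0,"z": 0,"ax": 0,"ay": 0,"az": 0,"fingers": 40},
    {"x": 0,"y": 0,"z": 0,"ax": 0,"ay": 0,"az": 0,"fingers": 40},
  ],
  force=50,
)

```text
t: 26.15
eef_pos: [0.5569, 0.2138, 0.0451]
tool_rot: [0.0, 0.747, 0.665, 0.0]
contact_force: [-0.2, -1.1, -1.1]
gripper_width: 0.565
grasp_force: 51.8
```

jog_arm(
  rows=[
    {"x": 0,"y": 0,"z": 0.5,"ax": 0,"ay": 0,"az": 0,"fingers": 40},
    {"x": 0,"y": 0,"z": 0.5,"ax": 0,"ay": 0,"az": 0,"fingers": 40},
    {"x": 0,"y": 0,"z": 0.5,"ax": 0,"ay": 0,"az": 0,"fingers": 40},
    {"x": 0,"y": 0,"z": 0,"ax": 0,"ay": 0,"az": 0,"fingers": 40},
    {"x": 0,"y": 0,"z": 0,"ax": 0,"ay": 0,"az": 0,"fingers": 40},
    {"x": 0,"y": 0,"z": 0,"ax": 0,"ay": 0,"az": 0,"fingers": 40},
    {"x": 0,"y": 0,"z": 0,"ax": 0,"ay": 0,"az": 0,"fingers": 40},
    {"x": 0,"y": 0,"z": 0,"ax": 0,"ay": 0,"az": 0,"fingers": 40},
  ],
  force=50,
)

```text
t: 26.95
eef_pos: [0.557, 0.2139, 0.0447]
tool_rot: [0.0, 0.747, 0.665, 0.0]
contact_force: [-3.6, -1.0, 7.8]
gripper_width: 0.564
grasp_force: 53.0
```

Contact of 8 N at the predicted height. Release and withdraw.

jog_arm(
  rows=[
    {"x": 0,"y": 0,"z": -0.5,"ax": 0,"ay": 0,"az": 0,"fingers": 54},
    {"x": 0,"y": 0,"z": 0,"ax": 0,"ay": 0,"az": 0,"fingers": 58},
    {"x": 0,"y": 0,"z": 0,"ax": 0,"ay": 0,"az": 0,"fingers": 64},
    {"x": 0,"y": 0,"z": 0,"ax": 0,"ay": 0,"az": 0,"fingers": 70},
    {"x": 0,"y": 0,"z": 0,"ax": 0,"ay": 0,"az": 0,"fingers": 70},
    {"x": 0,"y": 0,"z": 0,"ax": 0,"ay": 0,"az": 0,"fingers": 70},
    {"x": 0,"y": 0,"z": -6,"ax": 0,"ay": 0,"az": 0,"fingers": 70},
    {"x": 0,"y": 0,"z": -15,"ax": 0,"ay": 0,"az": 0,"fingers": 70},
  ],
  force=50,
)

```text
t: 27.75
eef_pos: [0.5559, 0.2133, 0.0647]
tool_rot: [-0.0, 0.747, 0.665, -0.001]
contact_force: [0.0, 0.1, 0.0]
gripper_width: 0.816
grasp_force: 0.0
```

jog_arm(
  rows=[
    {"x": 0,"y": 0,"z": -25,"ax": 0,"ay": 0,"az": 0,"fingers": 70},
    {"x": 0,"y": 0,"z": -35,"ax": 0,"ay": 0,"az": 0,"fingers": 70},
    {"x": -20,"y": 0,"z": -30,"ax": 0,"ay": 0,"az": 0,"fingers": 70},
    {"x": -40,"y": 0,"z": -10,"ax": 0,"ay": 0,"az": 0,"fingers": 70},
    {"x": -45,"y": 0,"z": 0,"ax": 0,"ay": 0,"az": 0,"fingers": 70},
    {"x": -45,"y": 0,"z": 0,"ax": 0,"ay": 0,"az": 0,"fingers": 70},
    {"x": -35,"y": 0,"z": 0,"ax": 0,"ay": 0,"az": 0,"fingers": 70},
    {"x": -15,"y": 0,"z": 0,"ax": 0,"ay": 0,"az": 0,"fingers": 70},
  ],
  force=50,
)

```text
t: 28.55
eef_pos: [0.5334, 0.0106, 0.1664]
tool_rot: [0.001, 0.749, 0.663, -0.0]
contact_force: [0.5, 0.2, -0.1]
gripper_width: 0.821
grasp_force: 0.0
```

```bash
python3 - <<'E'
from plan import *
o,p,r=pose();print(p,o['contact_force'])
for n,(u0,u1,v0,v1) in dict(top=(165,205,182,222),scene=(300,352,215,265)).items():
    c=cam(n);q=proj(c,[.556,.2135,.089]);print(n,'expected',q,proj(c,[.53,.2165,.089]),proj(c,[.582,.2105,.089]),proj(c,[.556,.2135,.074]))
    u,v=q.astype(int);g=c['pixels'].astype(int).min(2)
    for y in range(v-16,v+17):print(y,''.join('#' if x>165 else '+' if x>115 else '.' for x in g[y,u-20:u+21]))
E
```

```text
[0.53341755 0.01059702 0.16642373] [ 0.4688453   0.21848051 -0.14393063]
top expected [182.82687838 199.83887765] [181.70224552 208.04946271] [183.94524083 191.67407076] [183.77801365 200.44665997]
183 +.....+#+.....##+.....##......#+.....+#+.
184 +.....##+.....##......##.....+#+.....+#+.
185 +.....##......##.....+#+.....+#+.....##+.
186 +.....##.....+#+.....+#+.....##+.....##+.
187 ......#+.....+#+.....##+.....##+.....##..
188 .....+#+.....+#+.....##+.....##......##..
189 .....+#+.....##+.....##+.....##.....+#+..
190 .....+#+.....##+.....##.....+#+.....+#+..
191 .....##+.....##.....+##.....+#+.....##+..
192 .....##......##..+#####++...+#+.....##+..
193 .....##.....+#++##########..+++.....##+..
194 ....+#+.....+#####+####+###..+......##...
195 ....##+.....####+###########........##...
196 ....##+.....################+......+#+...
197 ....##+.....###+##+...+###+##......+#+...
198 ....##+.....######.....+#####......##+...
199 ....##......#####+......#####+.....##+...
200 ....#+.....+#####...+...#####+.....##+...
201 ...+#+.....+#####+..+...#####......##....
202 ...+#+.....#######.....+
[... 1560 characters left out ...]
#+.......#
232 +++++.....###+##++......+++##+##+....+.##
233 ..+++....+###+##+......++++##+##+...+.+##
234 ........+++##+###.....+++++##+##+..+.+###
235 .......++++###+###...+++++###.##+...+####
236 .....++++++####+###+++++####++##+..+####+
237 ....+##+++++####+###########+###+.+####+.
238 ...+###++++++####++#######+#####++####++.
239 ..+####+++++++#####++.+.++#####++####++..
240 .+####+++++.+++################+####++...
241 +####+.+++...+++##############+####+++...
242 ####+.++......++#############+####++.....
243 ###+..++.....+##############+####++......
244 ##+...+.....+####++######+++####+++....++
245 #+...+.....+####+++......++####+++.....++
246 +....+....+####++++......+####++......++.
```

The bearing shows up within a pixel of where it should be in both views, lying flat on the bars. The gripper is clear.

```bash
python3 -c "
from station import bot
print(bot.hand_in())"
```

```text
the job is handed in; nothing more can be done
None
```

The bearing is out from under the rack and set down flat on the free half of the bars, the hook lies flat on the bench clear of the rack, and the job was handed in after about 29 s of robot time; I didn't re-measure the other parts afterwards, but no move went near them.

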